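# Find the high spot of an eccentric arbor in a V-block runout gauge

### The job

Take the steel arbor with the thick off-centre collar and crank handle out of the wooden rack and lay it in both V-blocks of the runout gauge, collar under the raised plunger. Then press the black knob until the head is fully down on its stop, turn the arbor by its crank until its high spot is under the plunger and the needle stands at its greatest reading, and leave it so. Do not knock the plunger, and leave the other spindle and the rest of the bench undisturbed.

Things in the scene. Friction and masses are not known exactly. Their poses are not given: they have to be found in the camera images.
- gauge: Runout gauge fixed to the bench: dark steel base 105 x 225 mm, 10 mm thick. Origin on the bench straight below the plunger; z up, y along the shaft line. Two steel V-blocks at y = -32 and y = +130 mm carry a 12 mm shaft with its axis at x = 0, z = 50 mm. The side to -x (towards the robot) is open.
- collar_place (a point): Point on the gauge's shaft line straight below the plunger (gauge x = 0, y = 0, z = 50 mm) where the arbor's origin belongs. The head overhangs it within y = +-27 mm, so the collar cannot come in from above: bring it in sideways from the gauge's -x, above the V-blocks and below the raised plunger, then lower it.
- far_v (a point): Point on the shaft line in the V-block further from the plunger (gauge y = 130, z = 50 mm). Both V-blocks: 90 degree V, mouth 31 mm wide, 14 mm thick along y, outer width 53 mm, tops 57 mm above the bench.
- posts (a point): Top of the gauge's two steel posts (12 mm thick, at gauge x = +42, y = +-19 mm), midway between them, on the red crossbar (26 x 56 mm, z = 184 to 196 mm).
- head (a joint): Height of the gauge head: 0 = fully up (start), grows downwards in m to 0.060 = on its hard stop. Friction holds it where it is left; about 4 to 6 N of push on the knob moves it down.
- knob_top (a point): Middle of the top of the round black knob (36 mm across, 46 mm over its lobes, 20 mm high) that moves the head; at gauge x = +42, y = 0, z = 282 mm when up and 222 mm when down. The dial (44 mm across, face up, 186 mm high when up) sits on the head at gauge x = 0.
- plunger_tip (a point): Lowest point of the sprung steel plunger (8 mm ball tip, 1 to 2 N, travel 17 mm) under the dial, at gauge x = y = 0; 122 mm above the bench with the head up; 62 mm with the head down if nothing pushed it back.
- needle (a joint): Dial needle, rad: 0 with the plunger hanging free, 0.4 rad more for each mm the plunger is pushed in. With the head on its stop and the arbor in the V-blocks it swings between about 0.65 (low spot up) and about 5.45 (high spot up) in one turn of the arbor.
- rack: Wooden rack fixed to the bench, base 150 x 186 mm, from y = -129 to +57 mm. Origin on the bench, below the point y = 85 mm of the arbors lying in it; two arbors lie along its y in 90 degree notches at x = -38 and +38 mm, axes 45 mm above the bench; the notched supports (12 mm thick, tops 52 mm high) are at y = -117 and +45 mm.
- arbor: Loose arbor to be checked, about 0.45 kg: steel shaft 12 mm thick, from y = -45 to +184 mm. Origin on the axis in the middle of the collar; y axis along the shaft towards the crank, and along the gauge's +y when in place. Collar 40 mm across, 16 mm thick, 6 mm off-centre in a direction that varies from start to start (not told by the arbor's x or z axis) but stays fixed in the arbor.
- balance (a point): Point on the arbor's axis, 85 mm from its origin towards the crank, about its balance point; the bare shaft from y = 10 to 150 mm can be gripped (a 28 mm thick boss follows, y = 152 to 174). The arbor lies in one of the two rack places, crank towards the rack's +y, pointing up.
- spindle: The other arbor of the same length and thickness in the rack, not to be moved: no thick collar, but a 22 mm pinion and a thin 48 mm brass disc. Origin on its axis, 45 mm from its -y end.
- loupe: Black eyeglass 34 mm wide, 30 mm high, to be left alone; origin under its middle.
- watch_case: Steel watch case 42 mm wide, 12 mm high, to be left alone; origin under its middle.
- driver_pot: Grey pot of screwdrivers 72 mm wide, 132 mm high, to be left alone; origin under its middle.
- screwdriver: Screwdriver 120 mm long lying on the bench, to be left alone; axis along its x.
- brush: Brush 140 mm long lying on the bench, to be left alone; axis along its x.
- oil_jar: Small amber jar 40 mm wide, 55 mm high, to be left alone; origin under its middle.
- blower: Blue dust blower 60 mm wide, 95 mm high, to be left alone; origin under its middle.
- crank_handle (a point): Middle of the crank handle: a black sleeve 12 mm thick, 28 mm long, that spins freely on its pin, parallel to the shaft from y = 186 to 214 mm, 25 mm from the axis in the direction of the arbor's z axis (up in the rack), on a crank arm 14 mm wide (y = 176 to 184). In the gauge it runs round at 25 to 75 mm above the bench, clear of the gauge's base. The arbor lies loose in the Vs and can be lifted out.

How it is judged:
By the outcome, as a careful person would: the job done as asked, in the order asked, and still so for the second after the job is handed in, with the robot touching nothing.
It also fails if it takes over 72 s, if anything falls off the work surface, if the arm or the gripper's body presses on something with over 40 N, if the wrist force passes 120 N, or if a joint passes its speed limit or range.

### The arm

A 6-joint arm with a two-finger parallel gripper is mounted at the origin on the work surface. World frame = base frame: x ahead of the robot, y to its left, z up, the work surface at z = 0. Lengths are in mm, angles in rad, forces in N, time in s.
With the tool pointing down it reaches from about 350 to 775 mm from the base axis. Payload 7.3 kg.
Tool frame: the origin (TCP) lies midway between the tips of the shut fingers; the grasp point (between the pads) lies 19 mm behind it (bot.grip_depth is the distance from the TCP to the grasp point, in mm); z points along the fingers, x is the direction in which the jaws open and shut, and the axes are right-handed (so a half turn about z gives the same grasp; the last joint's range is limited). The gripper opens to 92 mm and grips with 3 to 60 N. Pads are 19 mm wide; open, the fingers measure 130 mm over their backs; the gripper's body (75 mm by 190 mm) begins 47 mm behind the grasp point.
Start: joints at [1.061, 0.342, 1.524, -0, 1.275, -0.146], TCP at [186.796, 490.665, 226.741] pointing down, gripper open.
Joint ranges: [-2.53, 2.53], [-0.77, 2.02], [0.04, 2.7], [-1, 4.14], [0.28, 2.66], [-3.11, 3.11]. Speed limits (rad/s): [2.57, 2.57, 3.14, 3.14, 3.14, 3.14].

### API

Orientations are given as [roll, pitch, yaw] about the fixed x, y, z axes, in that order (R = Rz(yaw) Ry(pitch) Rx(roll)).
In Python, from plant import bot gives the robot as it stands. The module is installed in compiled form; this text tells all that it offers.
- The arm moves only by the shell command python3 -m inch 'ROWS'. ROWS is JSON, a list that holds one entry, the list of rows, each a list of 7 numbers: the shift along the tool's x, y, z each as a share of 0.2 m, from -1 to 1, then the turn, a rotation vector about the tool's x, y, z each as a share of 45 degrees, from -1 to 1, then the closure, from -1 (fully open) to 1 (shut), so that 0 is half open. A call has exactly 10 rows; each row is the pose to reach, as a shift and turn from the pose commanded when the call began, along the tool's axes at that moment; what a row does not reach only later rows make up. A row lasts 1/8 s, in which the tool goes at most 62.5 mm and 10.7 degrees, less where a joint would pass 70% of its speed; a pose out of reach is approached as far as the arm can. A call with a number of a shift or a turn outside -1 to 1 is refused whole. A call with a gripper value outside its range is refused whole. The fingers move at their own pace and stop on an object; the grip force is fixed at half the most. Time passes only in rows, so rows that repeat a pose let the fingers close, or fill a call up. It gives the time, the measured TCP pose, the force and the opening at its end, in the units of the state.
- bot.get_obs(): the state, without advancing time (a new reading comes with each control period).
- bot.capture(name): name is "scene" or "top" or "wrist"; returns the picture (400x640x3 uint8, red, green, blue); there is no depth.
- bot.camera_params(name): a dict with "fx", "fy", "cx", "cy" (pixels), "k1" (the pictures are not rectified: a ray, as slopes to the right and down, at radius r is drawn at 1 + k1 r^2 times it, then the intrinsics apply), "R" (3x3) and "t" (3): a world point X has camera coordinates R X + t; the wrist camera has in their place "T_tool_cam" (4x4, takes a point from camera to tool coordinates, whose origin is the TCP and whose axes are the tool frame's). Camera axes: x right, y down, z forward; pixel columns grow to the right and rows downward; lengths in mm; the calibration is good to about 2 mm. A picture is of the moment at which its call begins: read the wrist's pose just before it. camera_params takes no time and is no camera call.
- bot.close_job(): hands the job in, once; it reports no verdict.
The state is a dict: "time": time; "joint_positions": joint angles; "dq": joint speeds; "tau": joint torques, N m; "tool_pos": TCP position; "tcp_rot": TCP orientation; "contact_force": force on the tool from outside, world axes, zero at the start; "moment": the same for the moment, N m; "grip_width": finger opening in mm.
Only numpy, scipy, OpenCV 4.12 (cv2) and the standard library are available. Lean on these libraries where they do the work, as an engineer would, in place of code of your own. Each camera call takes 0.05 s, during which the arm holds its last target.

## Working session

There is one attempt and no reset: what is moved stays moved. The work goes in short steps, Python scripts to look and compute and a shell command to move; the robot and the scene stay as the last step left them, time stands still between calls to the robot, and variables do not carry over. Pictures are saved under pics/ and viewed, and the job is handed in when it is done.

```bash
mkdir -p pics; ls
python3 - <<'E'
from plant import bot
import cv2
print(bot.get_obs())
for n in ["scene","top","wrist"]:
    im=bot.capture(n); cv2.imwrite(f"pics/{n}0.png",im[:,:,::-1]); print(n,bot.camera_params(n))
E
```

```text
pics
{'time': 0.0, 'joint_positions': array([ 1.06098381e+00,  3.42726075e-01,  1.52498019e+00,  2.33461213e-05,
        1.27540662e+00, -1.45989452e-01]), 'dq': array([-0.0009378 ,  0.00035374,  0.00014453,  0.00031927, -0.00181646,
        0.00079792]), 'tau': array([-1.52527336e-04, -4.31233513e+01, -2.44216204e+01,  7.18579930e-02,
        5.58807270e-02, -1.19145575e-04]), 'tool_pos': array([186.59512462, 490.30200237, 226.05607742]), 'tcp_rot': array([-3.14134941e+00,  1.50082040e-03,  1.20696664e+00]), 'contact_force': array([0.41889743, 0.16510931, 0.60121249]), 'moment': array([ 0.00488914,  0.02905295, -0.00853845]), 'grip_width': 91.58971031774281}
scene {'fx': 492.85766481468704, 'fy': 492.85766481468704, 'cx': 315.3025940781747, 'cy': 197.81176228572792, 'k1': 0.043760865365059694, 'R': array([[-0.04275262,  0.99902665, -0.01086154],
       [ 0.85130445,  0.03073646, -0.52377095],
       [-0.52292729, -0.03163906, -0.85178989]]), 't': array([  28.26493116, -413.00439465, 1622.16514954])}
top {'fx': 401.62436745175836, 'fy': 401.62436745175836, 'cx': 315.58315938037407, 'cy': 196.0314695244681, 'k1': 0.012981550011531843, 'R': array([[ 0.0042457 , -0.99997838, -0.00502065],
       [-0.98182436, -0.00321586, -0.18976453],
       [ 0.18974429,  0.00573508, -0.98181679]]), 't': array([  21.62170946,  626.34821272, 1128.57787048])}
wrist {'fx': 323.4585931249412, 'fy': 323.4585931249412, 'cx': 323.9587013041202, 'cy': 195.2981244798908, 'k1': -0.032137215323437364, 'T_tool_cam': array([[ 9.99999828e-01,  1.11336314e-05,  5.86503614e-04,
        -1.27533445e-01],
       [-1.76874658e-04,  9.59010729e-01,  2.83369705e-01,
        -7.59555789e+01],
       [-5.59308325e-04, -2.83369760e-01,  9.59010566e-01,
        -1.58647255e+02],
       [ 0.00000000e+00,  0.00000000e+00,  0.00000000e+00,
         1.00000000e+00]])}
```

View pics/scene0.png

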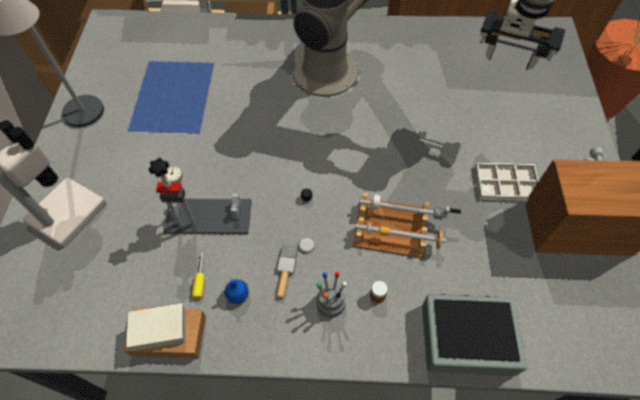

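View pics/top0.png

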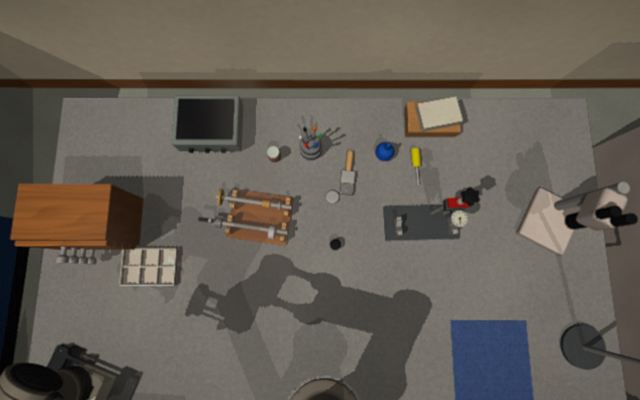

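View pics/wrist0.png

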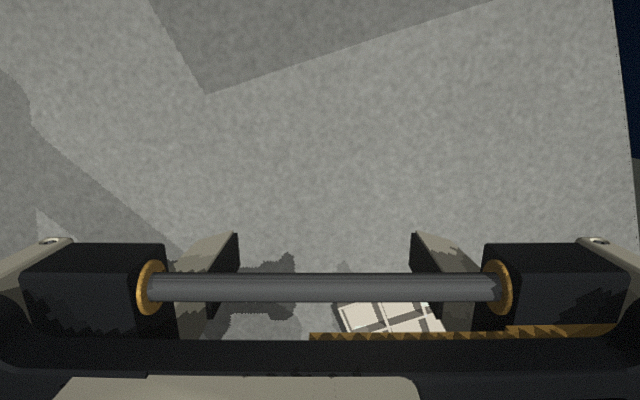

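```bash
cat > h.py <<'E'
import numpy as np, cv2
from plant import bot
from scipy.spatial.transform import Rotation as Ro
def und(p,c):
    x=(p[0]-c['cx'])/c['fx']; y=(p[1]-c['cy'])/c['fy']; rd=np.hypot(x,y); r=rd
    for _ in range(20): r=rd/(1+c['k1']*r*r)
    s=r/rd if rd>0 else 1
    return np.array([x*s,y*s,1.])
def ray(name,p,obs=None):
    c=bot.camera_params(name)
    d=und(p,c)
    if name=='wrist':
        T=np.array(c['T_tool_cam']); R=Ro.from_euler('xyz',obs['tcp_rot']).as_matrix()
        return R@T[:3,3]+obs['tool_pos'], R@T[:3,:3]@d
    R=np.array(c['R']);t=np.array(c['t'])
    return -R.T@t, R.T@d
def onz(name,p,z,obs=None):
    o,d=ray(name,p,obs); return o+d*(z-o[2])/d[2]
def tri(a,b):
    (o1,d1),(o2,d2)=a,b
    s=np.linalg.lstsq(np.c_[d1,-d2],o2-o1,rcond=None)[0]
    p,q=o1+d1*s[0],o2+d2*s[1]; return (p+q)/2,np.linalg.norm(p-q)
def proj(name,X,obs=None):
    c=bot.camera_params(name)
    if name=='wrist':
        T=np.array(c['T_tool_cam']); R=Ro.from_euler('xyz',obs['tcp_rot']).as_matrix()
        q=T[:3,:3].T@(R.T@(np.array(X)-obs['tool_pos'])-T[:3,3])
    else: q=np.array(c['R'])@X+c['t']
    u=q[:2]/q[2]; u=u*(1+c['k1']*(u@u)); return u*c['fx']+[c['cx'],c['cy']]
def crop(src,dst,x0,y0,x1,y1,k):
    im=cv2.imread(src)[y0:y1,x0:x1]; cv2.imwrite(dst,cv2.resize(im,None,fx=k,fy=k,interpolation=cv2.INTER_CUBIC))
E
python3 - <<'E'
from h import *
crop('pics/top0.png','pics/t_rack.png',190,170,310,260,6)
crop('pics/top0.png','pics/t_g.png',370,170,490,260,6)
crop('pics/scene0.png','pics/s_rack.png',340,180,470,270,6)
crop('pics/scene0.png','pics/s_g.png',130,145,260,245,6)
E
```

```text
(no output)
```

View pics/t_rack.png

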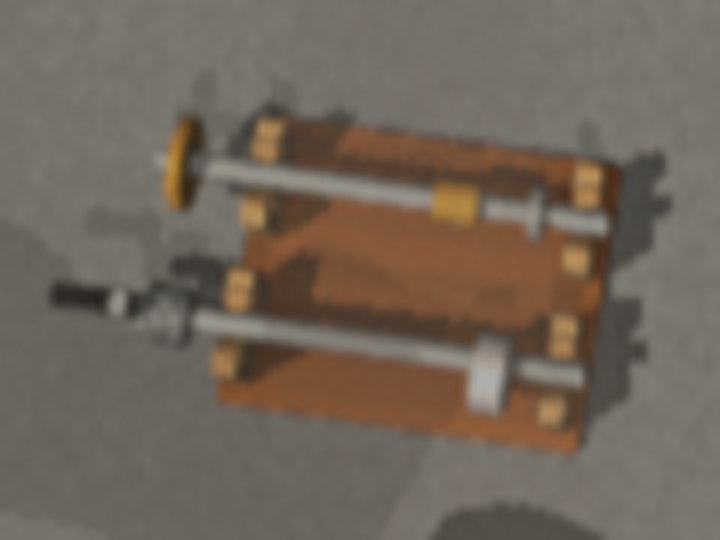

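View pics/t_g.png

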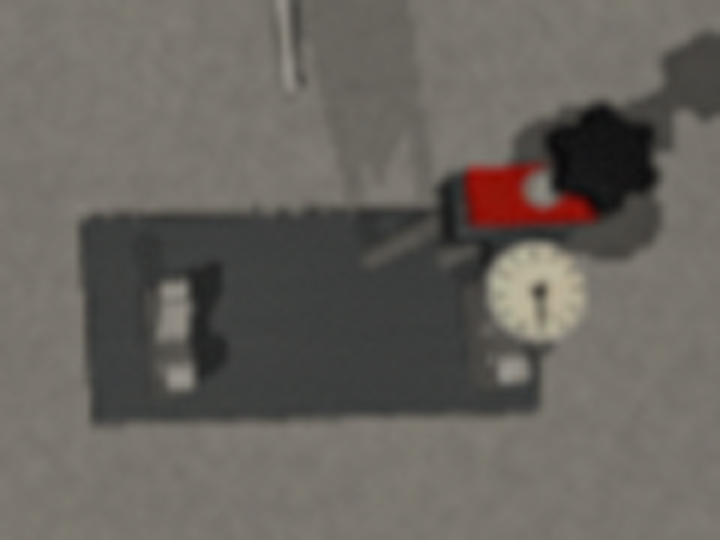

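View pics/s_rack.png

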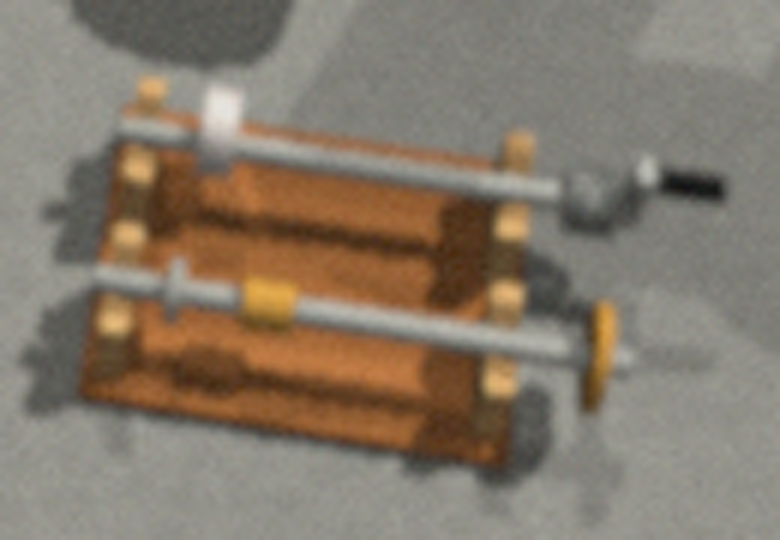

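View pics/s_g.png

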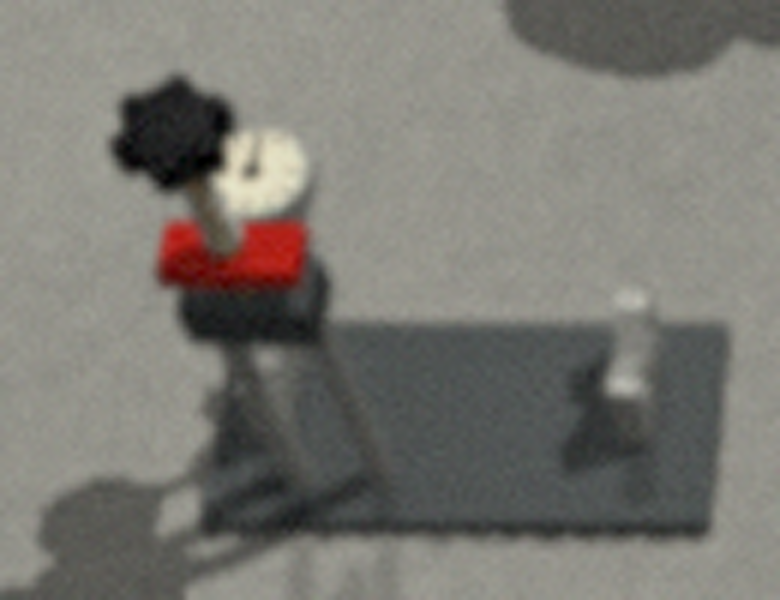

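Run:
```python
from h import *
T=lambda x,y,ox=190,oy=170:(ox+x/6-.4,oy+y/6-.4)
S=lambda x,y,ox=340,oy=180:(ox+x/6-.4,oy+y/6-.4)
a=onz('top',T(583,376),45);b=onz('top',T(192,321),45);h=onz('top',T(80,296),70)
print('top arbor -45 end',a,'y=152',b,np.linalg.norm(a-b),'handle',h, 'collar',onz('top',T(487,363),45))
a=onz('scene',S(122,126),45);b=onz('scene',S(562,189),45);h=onz('scene',S(693,187),70)
print('scene',a,b,np.linalg.norm(a-b),h,onz('scene',S(221,138),45))
print('gauge')
for p in [(82,217),(95,423),(540,410)]: print(onz('top',T(*p,370,170),10))
for p in [(205,530),(708,530),(730,325)]: print(onz('scene',S(*p,130,145),10))
print('dial',onz('top',T(537,291,370,170),186),onz('scene',S(260,170,130,145),186))
print('knob',onz('top',T(603,157,370,170),282),onz('scene',S(175,130,130,145),282))
print('farV',onz('top',T(177,335,370,170),57),onz('scene',S(628,340,130,145),57))
```

```text
top arbor -45 end [520.1356869 108.5229425  45.       ] y=152 [546.64189229 301.94327802  45.        ] 195.22808485409567 handle [555.54331028 350.6926528   70.        ] collar [526.36647162 155.85052145  45.        ]
scene [517.44949276 113.01073915  45.        ] [542.62781263 303.80978296  45.        ] 192.4531706921332 [554.27657071 353.10487222  70.        ] [522.06983764 156.558721    45.        ]
gauge
[ 606.18907972 -183.52544619   10.        ]
[ 501.16107921 -187.11467931   10.        ]
[ 508.69824585 -410.43341555   10.        ]
[ 614.56963618 -401.78181912   10.        ]
[ 606.71637859 -181.0741837    10.        ]
[ 500.99564855 -183.15723804   10.        ]
dial [ 544.62901865 -350.61496958  186.        ] [ 541.70201668 -346.30071736  186.        ]
knob [ 585.21702718 -346.24423969  282.        ] [ 589.87853841 -343.15684079  282.        ]
farV [ 540.17813827 -220.32068724   57.        ] [ 538.769772   -218.11769625   57.        ]
```

```bash
cat >> h.py <<'E'
def go(pos,yaw,roll=np.pi,pitch=0):
    o=bot.get_obs(); R=Ro.from_euler('xyz',o['tcp_rot']); Rt=Ro.from_euler('xyz',[roll,pitch,yaw])
    d=R.inv().apply(np.array(pos)-o['tool_pos'])/200; r=np.degrees((R.inv()*Rt).as_rotvec())/45
    print('t',o['time'],'shares',d.round(4),r.round(4)); return d,r
E
python3 -m inch '[[[-0.03,0.1,0,0,0,0.08,-1],[-0.08,0.25,0,0,0,0.22,-1],[-0.13,0.4,0,0,0,0.38,-0.2],[-0.18,0.55,0,0,0,0.55,-0.2],[-0.22,0.7,0,0,0,0.7,-0.2],[-0.26,0.82,0,0,0,0.83,-0.2],[-0.28,0.92,0,0,0,0.93,-0.2],[-0.28,1,0,0,0,1,-0.2],[-0.28,1,0,0,0,1,-0.2],[-0.28,1,0,0,0,1,-0.2]]]'
python3 - <<'E'
from h import *
go([536,238,200],-0.136)
E
```

```text
time: 1.4
tool_pos: [353.3, 367.4, 226.6]
tcp_rot: [-3.141, 0.0, 0.423]
contact_force: [-1.3, -0.1, -0.1]
grip_width: 55.4
t 1.4 shares [0.5676 0.9651 0.1325] [-1.000e-04  7.000e-04  7.115e-01]
```

```bash
python3 -m inch '[[[0.06,0.1,0.01,0,0,0.08,-0.2],[0.16,0.28,0.04,0,0,0.2,-0.2],[0.26,0.45,0.06,0,0,0.35,-0.2],[0.37,0.63,0.08,0,0,0.48,-0.2],[0.46,0.78,0.1,0,0,0.58,-0.2],[0.52,0.89,0.12,0,0,0.66,-0.2],[0.56,0.95,0.13,0,0,0.71,-0.2],[0.568,0.965,0.13,0,0,0.7115,-0.2],[0.568,0.965,0.13,0,0,0.7115,-0.2],[0.568,0.965,0.13,0,0,0.7115,-0.2]]]'
python3 - <<'E'
from h import *
import pickle
o=bot.get_obs(); im=bot.capture('wrist'); cv2.imwrite('pics/w1.png',im[:,:,::-1]); pickle.dump(o,open('o1.pkl','wb')); print(o['tool_pos'],o['tcp_rot'],o['grip_width'])
E
```

```text
time: 2.65
tool_pos: [535.8, 238.2, 201.0]
tcp_rot: [-3.141, -0.0, -0.136]
contact_force: [-0.3, -0.3, -0.1]
grip_width: 55.0
[535.81832152 238.2337293  201.01491872] [-3.14126075e+00 -9.45868098e-05 -1.35818740e-01] 55.047759005314674
```

View pics/w1.png

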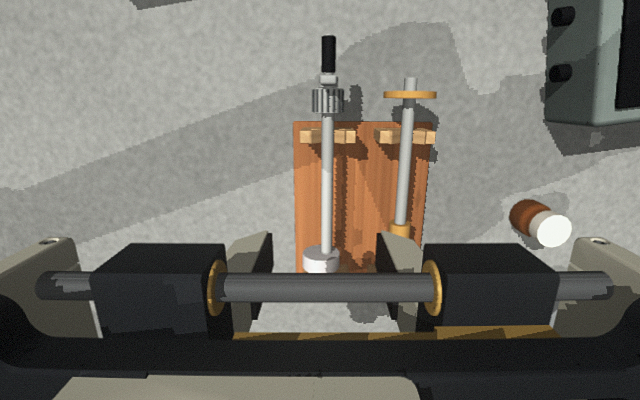

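Run:
```python
from h import *
import pickle
o=pickle.load(open('o1.pkl','rb'))
im=cv2.imread('pics/w1.png'); 
crop('pics/w1.png','pics/w1c.png',270,20,390,290,2) if 0 else crop('pics/w1.png','pics/w1c.png',280,200,370,280,8)
hsv=cv2.cvtColor(im,cv2.COLOR_BGR2HSV)
P=[]
for v in range(150,240,10):
    row=[u for u in range(310,345) if hsv[v,u,1]<60 and hsv[v,u,2]>90]
    # subpixel centre
    print(v,row[0],row[-1]); P.append(onz('wrist',((row[0]+row[-1])/2,v),45,o))
P=np.array(P); print(P.round(1)); k=np.polyfit(P[:,1],P[:,0],1); print('slope',k)
print('x at y238',np.polyval(k,238))
print('boss y174 / handle',onz('wrist',(328,112),45,o),onz('wrist',(328.5,37),70,o),onz('wrist',(328.5,72),70,o))
```

```text
150 321 332
160 322 332
170 322 332
180 322 332
190 321 332
200 321 331
210 321 331
220 321 331
230 321 331
[[542.9 267.1  45. ]
 [542.1 257.3  45. ]
 [540.7 247.4  45. ]
 [539.4 237.2  45. ]
 [537.5 227.   45. ]
 [535.6 216.6  45. ]
 [534.2 205.9  45. ]
 [532.7 195.1  45. ]
 [531.2 184.   45. ]]
slope [1.47488433e-01 5.03973270e+02]
x at y238 539.0755173576754
boss y174 / handle [549.09355211 302.61762931  45.        ] [557.2584973  363.00235745  70.        ] [553.67219851 336.00742679  70.        ]
```

View pics/w1c.png

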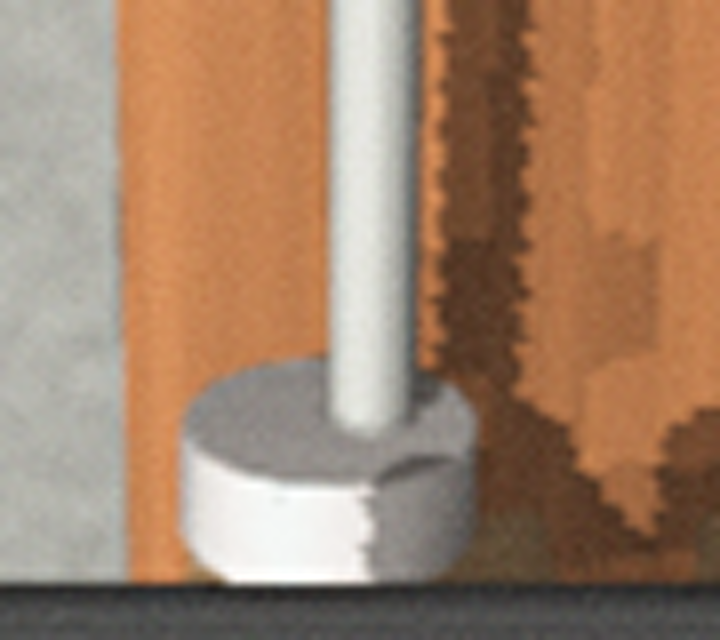

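Run:
```python
from h import *
import pickle
o=pickle.load(open('o1.pkl','rb'))
print('collar face +8 centre',onz('wrist',(280+329/8-.4,200+419/8-.4),45.6,o))
print('shaft at face',onz('wrist',(280+372/8-.4,200+417/8-.4),45,o))
print(go([538.9,237,28],-0.1465))
```

```text
collar face +8 centre [522.2769809  159.91606224  45.6       ]
shaft at face [527.97203341 159.1372868   45.        ]
t 2.7 shares [0.0157 0.0041 0.8651] [-0.0004 -0.0002  0.0135]
(array([0.01574126, 0.00410598, 0.86511561]), array([-0.00036394, -0.00016313,  0.01347758]))
```

```bash
python3 -m inch '[[[0.016,0.008,0.08,0,0,0.0135,-0.2],[0.016,0.01,0.25,0,0,0.0135,-0.2],[0.016,0.01,0.45,0,0,0.0135,-0.2],[0.016,0.01,0.62,0,0,0.0135,-0.2],[0.016,0.01,0.76,0,0,0.0135,-0.2],[0.016,0.01,0.83,0,0,0.0135,-0.2],[0.016,0.01,0.865,0,0,0.0135,-0.2],[0.016,0.01,0.865,0,0,0.0135,0],[0.016,0.01,0.865,0,0,0.0135,0.5],[0.016,0.01,0.865,0,0,0.0135,1]]]'
python3 -m inch '[[[0,0,0,0,0,0,1],[0,0,0,0,0,0,1],[0,0,0,0,0,0,1],[0,0,0,0,0,0,1],[0,0,-0.04,0,0,0,1],[0,0,-0.12,0,0,0,1],[0,0,-0.25,0,0,0,1],[0,0,-0.4,0,0,0,1],[0,0,-0.5,0,0,0,1],[0,0,-0.5,0,0,0,1]]]'
python3 - <<'E'
from h import *
import pickle
o=bot.get_obs(); im=bot.capture('wrist'); cv2.imwrite('pics/w2.png',im[:,:,::-1]); pickle.dump(o,open('o2.pkl','wb')); print(o['tool_pos'],o['tcp_rot'],o['grip_width'])
im=bot.capture('scene'); cv2.imwrite('pics/s2.png',im[:,:,::-1])
crop('pics/s2.png','pics/s2c.png',330,100,490,250,5)
E
```

```text
time: 3.95
tool_pos: [539.8, 235.3, 28.6]
tcp_rot: [-3.141, -0.002, -0.148]
contact_force: [0.8, -0.3, 0.1]
grip_width: 30.3
time: 5.2
tool_pos: [540.7, 235.4, 130.0]
tcp_rot: [-3.14, -0.004, -0.148]
contact_force: [0.7, 0.1, -5.5]
grip_width: 11.0
[540.67821129 235.36062079 130.04649775] [-3.13962725 -0.00449753 -0.14797554] 11.016433798697253
```

View pics/w2.png

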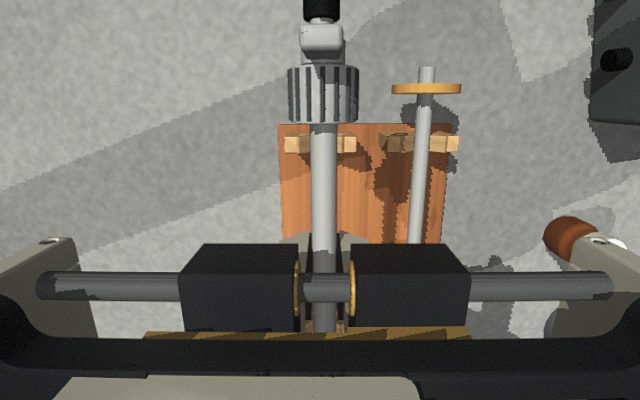

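View pics/s2c.png

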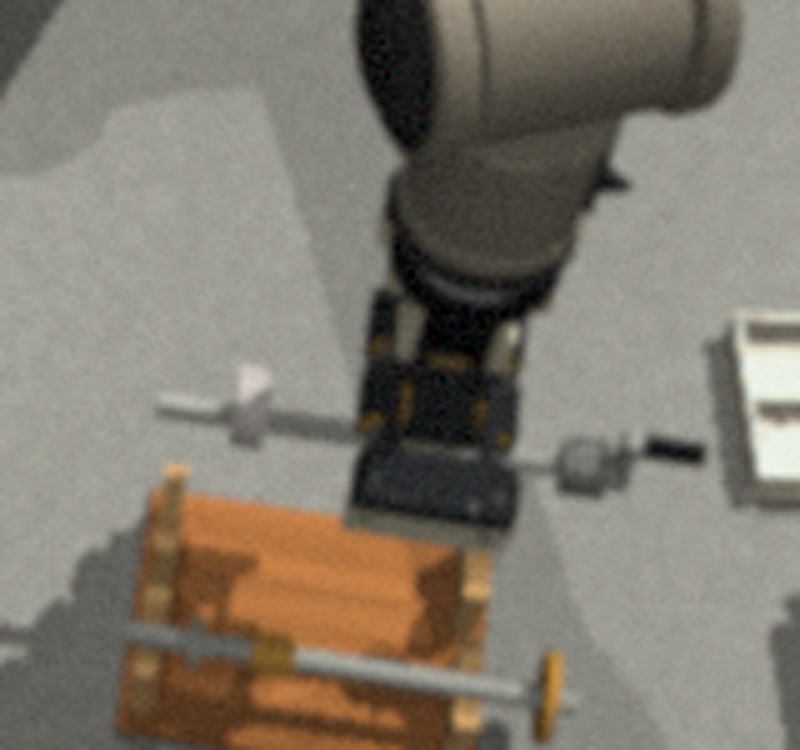

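Run:
```python
from h import *
import pickle
o=pickle.load(open('o2.pkl','rb'))
g=o['tool_pos']+[0,0,19]; d=np.array([np.sin(.148),np.cos(.148),0])
b=onz('wrist',(323,122),g[2]+6,o); print('shaft/boss y=152 at dist from grip',(b-g)@d)
b=onz('wrist',(323,66),g[2]+14,o); print('boss y=174 top at dist from grip',(b-g)@d)
for s in (-45,0,163,200):
  for oz in (0,):
    p=g+d*(s-84.7)+[0,0,25 if s==200 else 0]; print(s,proj('scene',p), (proj('scene',p)-[330,100])*5)
```

```text
shaft/boss y=152 at dist from grip 67.83886801388856
boss y=174 top at dist from grip 88.37084138504135
-45 [360.32753099 180.10500256] [151.63765497 400.52501281]
0 [378.47068267 182.87831563] [242.35341335 414.39157814]
163 [445.66927991 193.12445848] [578.34639953 465.62229241]
200 [463.83854333 189.92440638] [669.19271664 449.62203188]
```

Run:
```python
from h import *
go([460,40,230],0.03)
go([430,-170,240],0.03)
```

```text
t 5.3 shares [-0.2477  1.0224 -0.5125] [ 2.000e-04  3.000e-04 -2.265e-01]
t 5.3 shares [-0.2413  2.0831 -0.5623] [ 2.000e-04  3.000e-04 -2.265e-01]
```

```bash
python3 -m inch '[[[-0.02,0.02,-0.12,0,0,0,1],[-0.05,0.1,-0.25,0,0,-0.02,1],[-0.1,0.22,-0.38,0,0,-0.05,1],[-0.14,0.36,-0.46,0,0,-0.09,1],[-0.18,0.52,-0.5,0,0,-0.13,1],[-0.21,0.68,-0.51,0,0,-0.17,1],[-0.23,0.82,-0.51,0,0,-0.2,1],[-0.25,0.92,-0.51,0,0,-0.22,1],[-0.25,0.98,-0.51,0,0,-0.2265,1],[-0.25,1,-0.51,0,0,-0.2265,1]]]'
python3 -m inch '[[[0,0.08,0,0,0,0,1],[-0.01,0.22,0,0,0,0,1],[-0.03,0.38,0,0,0,0,1],[-0.05,0.56,0,0,0,0,1],[-0.07,0.72,0,0,0,0,1],[-0.09,0.86,0,0,0,0,1],[-0.1,0.94,0,0,0,0,1],[-0.11,0.98,0,0,0,0,1],[-0.12,1,0,0,0,0,1],[-0.12,1,0,0,0,0,1]]]'
python3 - <<'E'
from h import *
import pickle
o=bot.get_obs(); im=bot.capture('wrist'); cv2.imwrite('pics/w3.png',im[:,:,::-1]); pickle.dump(o,open('o3.pkl','wb')); print(o['tool_pos'],o['tcp_rot'],o['grip_width'])
E
```

```text
time: 6.55
tool_pos: [460.3, 44.3, 229.2]
tcp_rot: [-3.141, 0.001, 0.029]
contact_force: [0.0, 0.7, -5.0]
grip_width: 10.8
time: 7.8
tool_pos: [442.4, -155.6, 229.7]
tcp_rot: [-3.141, 0.0, 0.03]
contact_force: [-0.0, -0.4, -5.2]
grip_width: 11.0
[ 442.37678048 -155.55283242  229.69290636] [-3.14124599e+00  7.17439616e-06  3.04385876e-02] 10.975480079987937
```

View pics/w3.png

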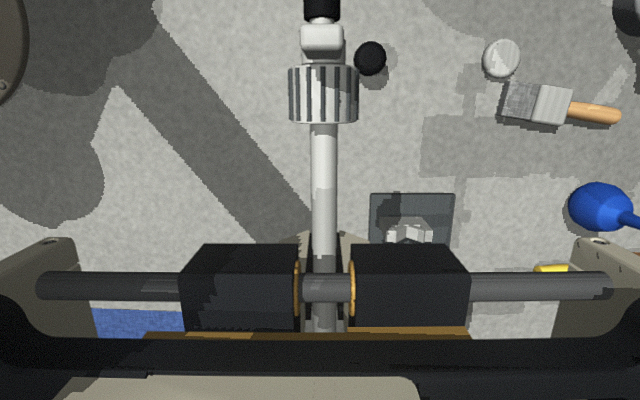

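```bash
python3 -m inch '[[[0,0.04,0,0,0,0,1],[0,0.12,0,0,0,0,1],[0,0.22,0,0,0,0,1],[0,0.34,0,0,0,0,1],[0,0.43,0,0,0,0,1],[0,0.49,0,0,0,0,1],[0,0.52,0,0,0,0,1],[0,0.53,0,0,0,0,1],[0,0.53,0,0,0,0,1],[0,0.53,0,0,0,0,1]]]'
python3 - <<'E'
from h import *
import pickle
o=bot.get_obs(); im=bot.capture('wrist'); cv2.imwrite('pics/w4.png',im[:,:,::-1]); pickle.dump(o,open('o4.pkl','wb')); print(o['tool_pos'],o['tcp_rot'],o['grip_width'])
crop('pics/w4.png','pics/w4c.png',340,70,480,260,4)
E
```

```text
time: 9.1
tool_pos: [445.7, -261.4, 229.8]
tcp_rot: [-3.141, -0.0, 0.031]
contact_force: [-0.0, -0.8, -4.9]
grip_width: 11.0
[ 445.65430717 -261.40662835  229.77751498] [-3.14139853e+00 -7.40800736e-05  3.07142210e-02] 10.957021836139711
```

View pics/w4.png

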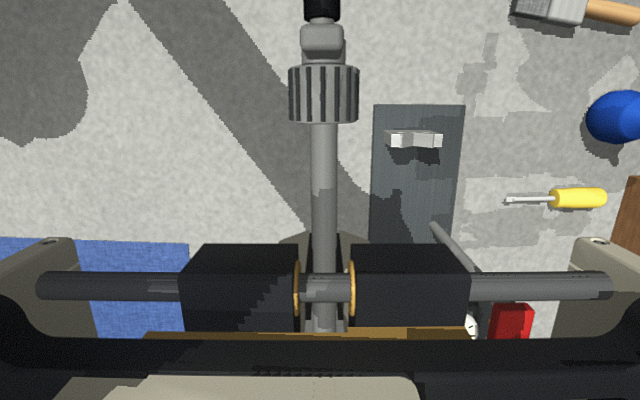

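View pics/w4c.png

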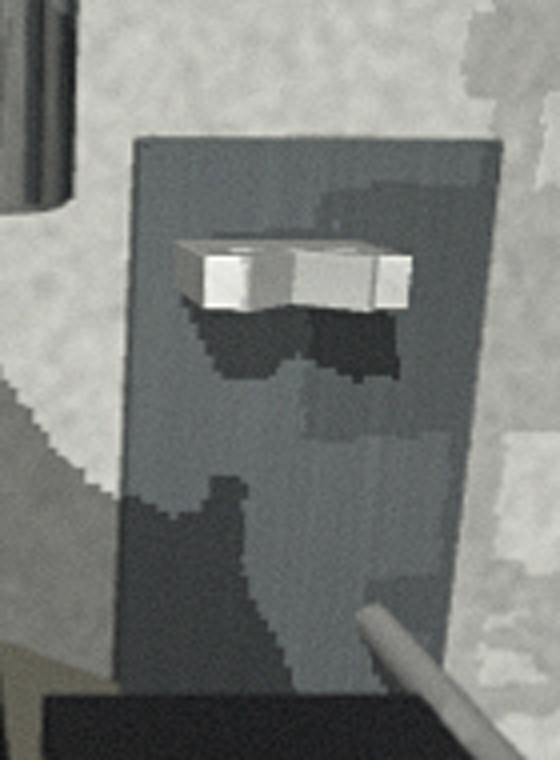

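Run:
```python
from h import *
import pickle
o=pickle.load(open('o4.pkl','rb'))
q=lambda x,y,z:onz('wrist',(340+x/4-.4,70+y/4-.4),z,o)
for p in [(203,255),(203,308),(411,255),(411,308),(248,280),(375,280)]: print(p,q(*p,57).round(1))
c=np.mean([q(*p,57) for p in [(203,255),(203,308),(411,255),(411,308)]],0); print('farV',c)
L=[q(134,139,10),q(118,640,10)];Rr=[q(501,141,10),q(445,660,10)];
print(L,Rr); 
for s in (L,Rr): print('yaw',np.arctan2(s[0][0]-s[1][0],-(s[0][1]-s[1][1])))
print('centre x at far edge',(L[0]+Rr[0])/2)
print('end edge yaw',np.arctan2(Rr[0][1]-L[0][1],Rr[0][0]-L[0][0]))
print('V edge yaw',np.arctan2((q(411,308,57)-q(203,308,57))[1],(q(411,308,57)-q(203,308,57))[0]))
```

```text
(203, 255) [ 512.2 -215.4   57. ]
(203, 308) [ 513.3 -228.8   57. ]
(411, 255) [ 565.2 -213.5   57. ]
(411, 308) [ 566.9 -227.    57. ]
(248, 280) [ 524.2 -221.3   57. ]
(375, 280) [ 556.7 -220.2   57. ]
farV [ 539.39297034 -221.16326661   57.        ]
[array([ 499.51295858, -187.95703508,   10.        ]), array([ 505.59573092, -340.05843121,   10.        ])] [array([ 603.98366904, -184.73050025,   10.        ]), array([ 610.30669374, -343.87048256,   10.        ])]
yaw -3.101622391480253
yaw -3.101881071096072
centre x at far edge [ 551.74831381 -186.34376766   10.        ]
end edge yaw 0.030874773566872994
V edge yaw 0.033730945238829343
```

```bash
python3 - <<'E'
from h import *
go([446,-266.7,66],0.037)
E
python3 -m inch '[[[0.0,0.01,0.06,0,0,0,1],[0.0,0.02,0.18,0,0,-0.008,1],[0.0,0.026,0.32,0,0,-0.008,1],[0.0,0.026,0.47,0,0,-0.008,1],[0.0,0.026,0.6,0,0,-0.008,1],[0.0,0.026,0.7,0,0,-0.008,1],[0.0,0.026,0.77,0,0,-0.008,1],[0.0,0.026,0.805,0,0,-0.008,1],[0,0.026,0.819,0,0,-0.008,1],[0,0.026,0.819,0,0,-0.008,1]]]'
python3 - <<'E'
from h import *
print(bot.get_obs()['tool_pos'],bot.get_obs()['tcp_rot'])
go([541.2,-266.7,66],0.037)
im=bot.capture('scene'); cv2.imwrite('pics/s5.png',im[:,:,::-1]); crop('pics/s5.png','pics/s5c.png',130,100,290,250,5)
E
```

```text
t 9.15 shares [8.000e-04 2.630e-02 8.189e-01] [-0.0002 -0.0001 -0.0081]
time: 10.4
tool_pos: [446.0, -267.3, 66.2]
tcp_rot: [3.141, -0.001, 0.036]
contact_force: [-0.1, -0.2, -4.5]
grip_width: 10.8
[ 446.01846258 -267.2880656    66.24496216] [ 3.14114772e+00 -6.33413167e-04  3.63748277e-02]
t 10.4 shares [0.4757 0.0144 0.0015] [ 0.0006 -0.0008 -0.0008]
```

View pics/s5c.png

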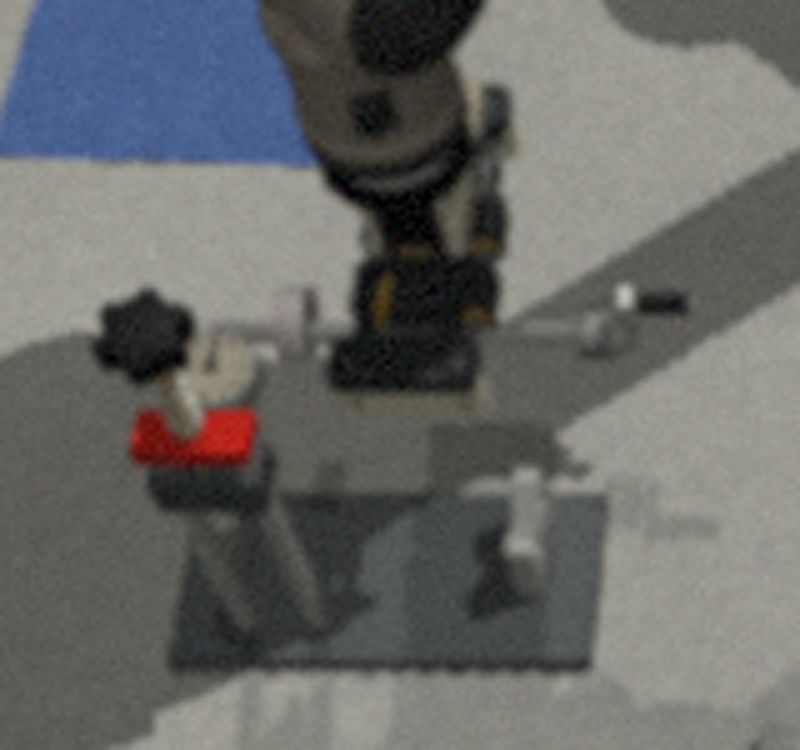

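```bash
python3 -m inch '[[[0.03,0,0,0,0,0,1],[0.08,0.004,0,0,0,0,1],[0.15,0.006,0,0,0,0,1],[0.22,0.008,0,0,0,0,1],[0.3,0.01,0,0,0,0,1],[0.37,0.012,0,0,0,0,1],[0.43,0.014,0,0,0,0,1],[0.46,0.0144,0,0,0,0,1],[0.476,0.0144,0,0,0,0,1],[0.476,0.0144,0,0,0,0,1]]]'
python3 - <<'E'
from h import *
import pickle
go([541.2,-266.7,33.6],0.037)
o=bot.get_obs(); im=bot.capture('wrist'); cv2.imwrite('pics/w6.png',im[:,:,::-1]); pickle.dump(o,open('o6.pkl','wb'))
im=bot.capture('scene'); cv2.imwrite('pics/s6.png',im[:,:,::-1]); crop('pics/s6.png','pics/s6c.png',130,120,290,250,5)
E
```

```text
time: 11.7
tool_pos: [540.9, -266.5, 65.8]
tcp_rot: [-3.141, 0.0, 0.036]
contact_force: [-0.1, 0.0, -5.1]
grip_width: 10.7
t 11.7 shares [0.0016 0.0012 0.1612] [-0.0003  0.0003 -0.0008]
```

View pics/w6.png

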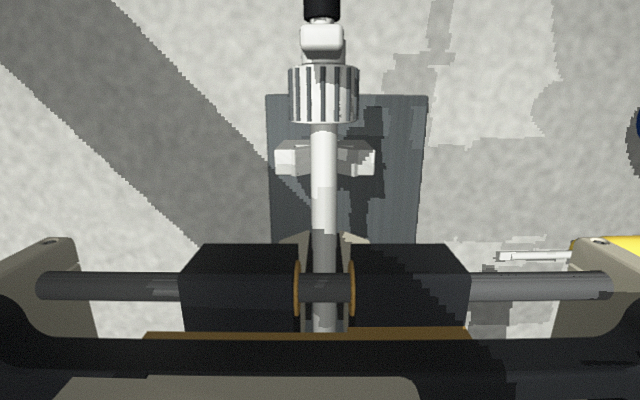

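View pics/s6c.png

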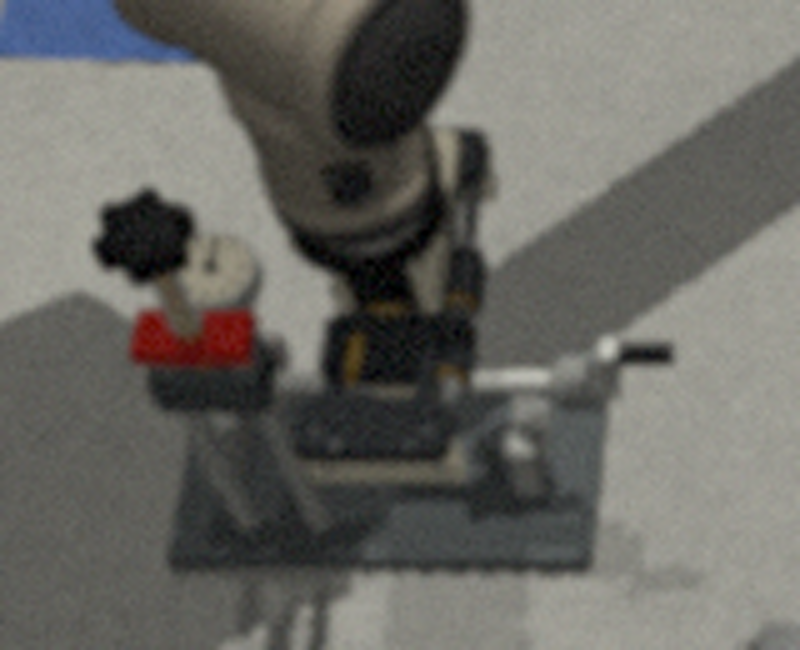

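```bash
python3 -m inch '[[[0,0,0.02,0,0,0,1],[0,0,0.05,0,0,0,1],[0.001,0,0.08,0,0,0,1],[0.001,0,0.11,0,0,0,1],[0.001,0,0.135,0,0,0,1],[0.001,0,0.15,0,0,0,1],[0.001,0,0.158,0,0,0,1],[0.001,0,0.161,0,0,0,1],[0.001,0,0.161,0,0,0,1],[0.001,0,0.161,0,0,0,1]]]'
python3 - <<'E'
from h import *
import pickle
o=bot.get_obs(); im=bot.capture('wrist'); cv2.imwrite('pics/w7.png',im[:,:,::-1]); pickle.dump(o,open('o7.pkl','wb'))
im=bot.capture('scene'); cv2.imwrite('pics/s7.png',im[:,:,::-1]); crop('pics/s7.png','pics/s7c.png',130,120,290,250,5)
E
```

```text
time: 13.05
tool_pos: [541.3, -266.6, 33.9]
tcp_rot: [3.141, -0.0, 0.036]
contact_force: [0.1, -0.2, -5.1]
grip_width: 10.9
```

View pics/w7.png

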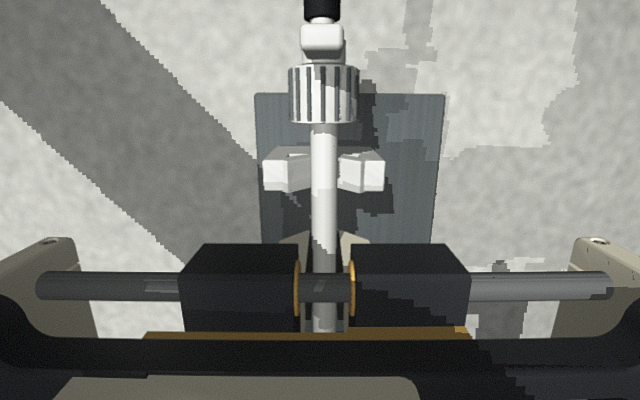

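View pics/s7c.png

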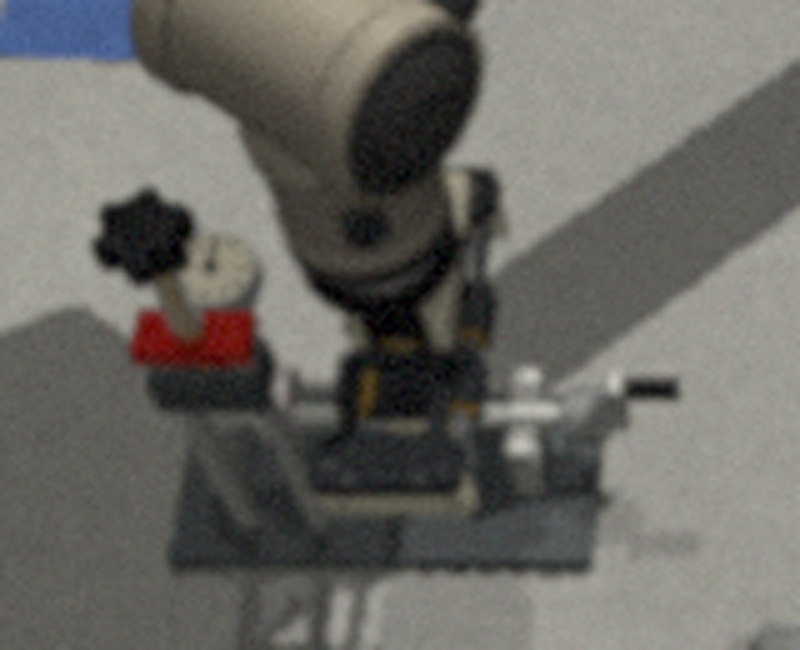

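```bash
python3 -m inch '[[[0,0,0.003,0,0,0,1],[0,0,0.006,0,0,0,1],[0,0,0.009,0,0,0,1],[0,0,0.009,0,0,0,1],[0,0,0.009,0,0,0,0.8],[0,0,0.009,0,0,0,0.7],[0,0,0.009,0,0,0,0.5],[0,0,0.009,0,0,0,0.3],[0,0,0.009,0,0,0,0.2],[0,0,0.009,0,0,0,0.2]]]'
python3 - <<'E'
from h import *
import pickle
o=bot.get_obs(); im=bot.capture('wrist'); cv2.imwrite('pics/w8.png',im[:,:,::-1]); pickle.dump(o,open('o8.pkl','wb'))
E
```

```text
time: 14.4
tool_pos: [541.3, -266.5, 31.8]
tcp_rot: [-3.142, -0.0, 0.036]
contact_force: [-0.3, 0.6, 1.1]
grip_width: 36.2
```

View pics/w8.png

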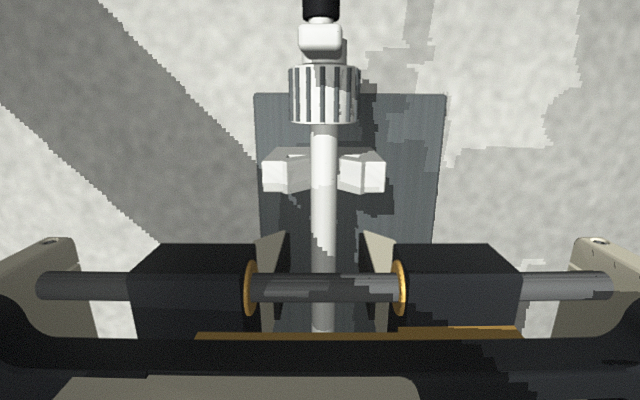

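```bash
python3 -m inch '[[[0,0,-0.02,0,0,0,0.2],[0,0,-0.08,0,0,0,0.2],[0,0,-0.2,0,0,0,0.2],[0,0,-0.36,0,0,0,0.2],[0,0,-0.54,0,0,0,0.2],[0,0,-0.7,0,0,0,0.2],[0,0,-0.84,0,0,0,0.2],[0,0,-0.94,0,0,0,0.2],[0,0,-0.99,0,0,0,0.2],[0,0,-1,0,0,0,0.2]]]'
python3 - <<'E'
from h import *
import pickle
o=bot.get_obs(); im=bot.capture('wrist'); cv2.imwrite('pics/w9.png',im[:,:,::-1]); pickle.dump(o,open('o9.pkl','wb'))
go([586.3,-349.1,310],0.036)
im=bot.capture('top'); cv2.imwrite('pics/t9.png',im[:,:,::-1]); crop('pics/t9.png','pics/t9c.png',370,170,490,260,6)
E
```

```text
time: 15.7
tool_pos: [541.3, -266.6, 232.6]
tcp_rot: [3.141, -0.001, 0.036]
contact_force: [0.4, -0.1, -0.4]
grip_width: 36.7
t 15.75 shares [ 0.2108  0.4212 -0.3897] [-0.     -0.0002  0.0005]
```

View pics/w9.png

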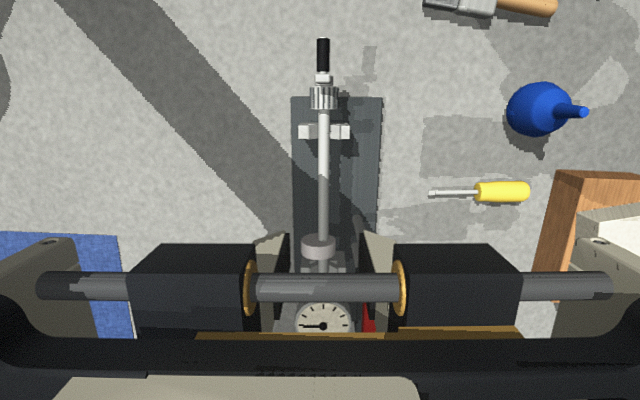

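View pics/t9c.png

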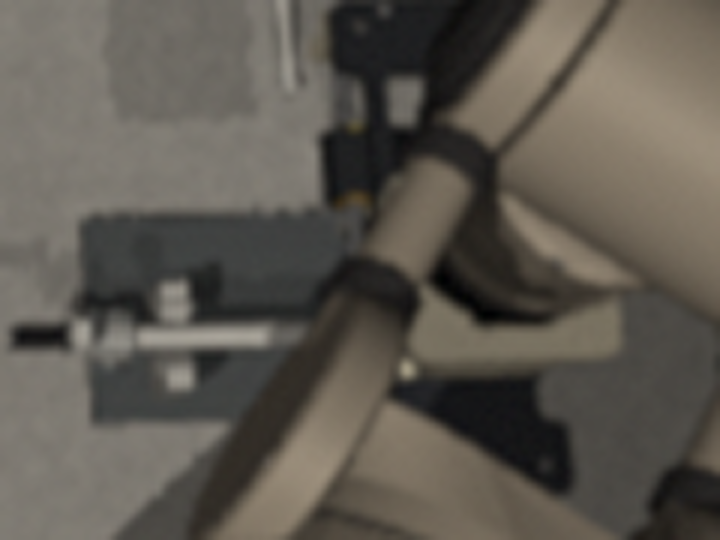

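Run:
```python
from h import *
import pickle
o=pickle.load(open('o9.pkl','rb'))
g=np.array([544.3,-350.6,0]); y=np.array([-np.sin(.037),np.cos(.037),0]); x=np.array([y[1],-y[0],0])
L=lambda p:((p-g)@x,(p-g)@y)
print('dial',onz('wrist',(322.5,323.5),186,o))
crop('pics/w9.png','pics/w9c.png',290,225,370,345,6)
crop('pics/w9.png','pics/w9d.png',290,30,370,150,6)
for u,v,z in [(323,38,75),(323,72,75),(323,109,50),(325,236,50),(323,200,50)]: print(L(onz('wrist',(u,v),z,o)))
```

```text
dial [ 543.95419489 -351.60308323  186.        ]
(np.float64(0.020760434939372453), np.float64(214.12871184082766))
(np.float64(-0.015217433631365407), np.float64(185.24086819799018))
(np.float64(-0.11609758544400806), np.float64(151.49871790477175))
(np.float64(1.9849546405778937), np.float64(11.020467476678476))
(np.float64(-0.2434857989550858), np.float64(54.12948469537654))
```

View pics/w9c.png

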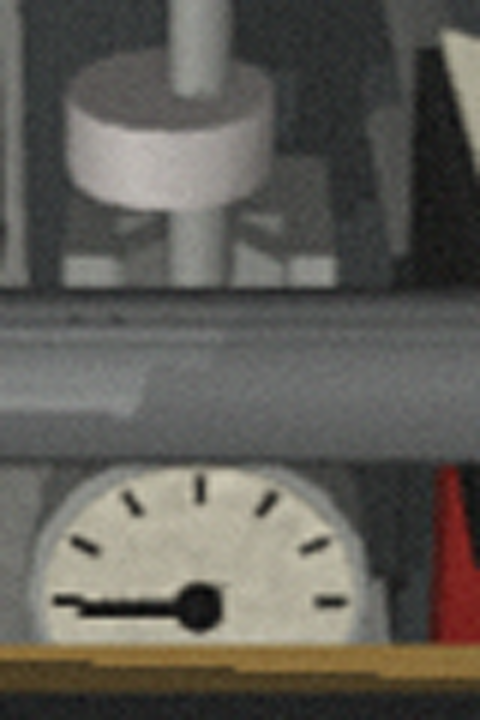

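View pics/w9d.png

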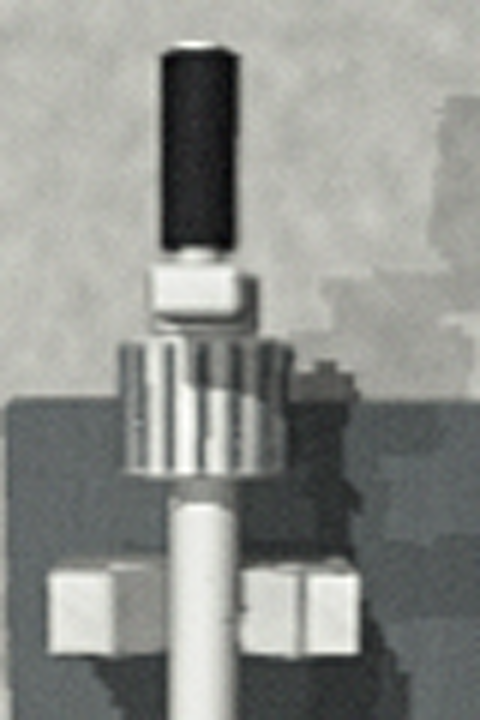

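```bash
python3 -m inch '[[[0,0,-0.1,0,0,0,1],[0,0,-0.22,0,0,0,1],[0.02,0.02,-0.32,0,0,0,1],[0.05,0.08,-0.38,0,0,0,1],[0.09,0.16,-0.39,0,0,0,1],[0.13,0.25,-0.39,0,0,0,1],[0.17,0.34,-0.39,0,0,0,1],[0.2,0.4,-0.39,0,0,0,1],[0.211,0.422,-0.39,0,0,0,1],[0.211,0.422,-0.39,0,0,0,1]]]'
python3 - <<'E'
from h import *
o=bot.get_obs()
go([586.3,-349.1,222],0.036)
im=bot.capture('scene'); cv2.imwrite('pics/s10.png',im[:,:,::-1]); crop('pics/s10.png','pics/s10c.png',100,90,260,230,5)
E
```

```text
time: 17.05
tool_pos: [586.3, -349.2, 309.0]
tcp_rot: [-3.14, 0.001, 0.036]
contact_force: [0.3, -0.5, 0.2]
grip_width: 0.7
t 17.05 shares [ 3.000e-04 -2.000e-04  4.348e-01] [-0.0014  0.0014  0.0003]
```

View pics/s10c.png

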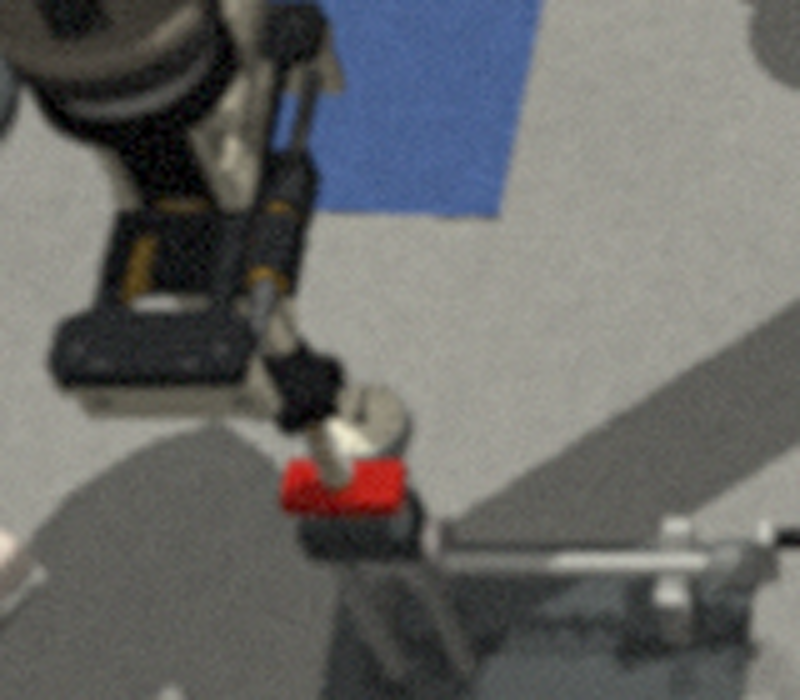

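```bash
python3 -m inch '[[[0,0,0.06,0,0,0,1],[0,0,0.12,0,0,0,1],[0,0,0.17,0,0,0,1],[0,0,0.22,0,0,0,1],[0,0,0.27,0,0,0,1],[0,0,0.32,0,0,0,1],[0,0,0.37,0,0,0,1],[0,0,0.41,0,0,0,1],[0,0,0.43,0,0,0,1],[0,0,0.434,0,0,0,1]]]'
python3 -m inch '[[[0,0,0.002,0,0,0,1],[0,0,0.004,0,0,0,1],[0,0,0.006,0,0,0,1],[0,0,0.007,0,0,0,1],[0,0,0.008,0,0,0,1],[0,0,0.008,0,0,0,1],[0,0,0.008,0,0,0,1],[0,0,0.008,0,0,0,1],[0,0,0.008,0,0,0,1],[0,0,0.008,0,0,0,1]]]'
python3 - <<'E'
from h import *
o=bot.get_obs();print(o['tool_pos'],o['contact_force'])
im=bot.capture('scene'); cv2.imwrite('pics/s11.png',im[:,:,::-1]); crop('pics/s11.png','pics/s11c.png',100,90,260,230,5)
E
```

```text
time: 18.35
tool_pos: [586.5, -349.3, 222.8]
tcp_rot: [-3.141, 0.0, 0.036]
contact_force: [-1.7, 2.6, 4.4]
grip_width: 0.3
time: 19.6
tool_pos: [586.6, -349.5, 222.3]
tcp_rot: [3.141, -0.001, 0.036]
contact_force: [-1.5, 2.9, 7.8]
grip_width: 0.0
[ 586.56706271 -349.46395226  222.29101135] [-1.54846486  2.90277548  7.84035   ]
```

View pics/s11c.png

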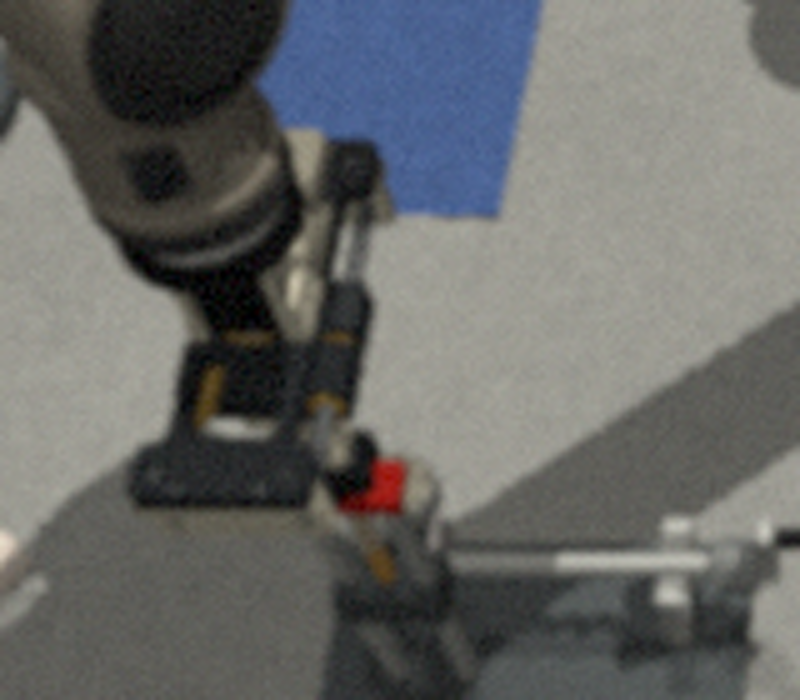

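```bash
python3 -m inch '[[[0,0,0.004,0,0,0,1],[0,0,0.008,0,0,0,1],[0,0,0.012,0,0,0,1],[0,0,0.015,0,0,0,1],[0,0,0.015,0,0,0,1],[0,0,0.015,0,0,0,1],[0,0,0.015,0,0,0,1],[0,0,0.015,0,0,0,1],[0,0,0.015,0,0,0,1],[0,0,0.015,0,0,0,1]]]'
```

```text
time: 20.9
tool_pos: [586.7, -349.5, 222.1]
tcp_rot: [3.139, -0.003, 0.036]
contact_force: [-4.9, 6.7, 18.1]
grip_width: 0.1
```

```bash
python3 -m inch '[[[0,0,-0.03,0,0,0,1],[0,0,-0.1,0,0,0,1],[0,0,-0.2,0,0,0,1],[0,0,-0.32,0,0,0,1],[-0.03,-0.03,-0.4,0,0,0,1],[-0.08,-0.1,-0.46,0,0,0,1],[-0.13,-0.2,-0.49,0,0,0,1],[-0.18,-0.3,-0.5,0,0,0,1],[-0.21,-0.37,-0.5,0,0,0,0.7],[-0.21,-0.4,-0.5,0,0,0,0.4]]]'
python3 - <<'E'
from h import *
import pickle
o=bot.get_obs(); im=bot.capture('wrist'); cv2.imwrite('pics/w12.png',im[:,:,::-1]); pickle.dump(o,open('o12.pkl','wb')); print(o['tool_pos'])
crop('pics/w12.png','pics/w12c.png',250,0,410,340,3) if 0 else None
for y in (-270,-240,-200,-170,-150):
  for z in (150,250,320):
    q=dict(o); q['tool_pos']=np.array([541,y,z]); print(y,z,proj('wrist',[544.2,-351,126],q).round(),proj('wrist',[537,-151,75],q).round())
im=bot.capture('scene'); cv2.imwrite('pics/s12.png',im[:,:,::-1]); crop('pics/s12.png','pics/s12c.png',130,140,260,250,6)
im=bot.capture('top'); cv2.imwrite('pics/t12.png',im[:,:,::-1]); crop('pics/t12.png','pics/t12c.png',370,170,490,260,6)
E
```

```text
time: 22.15
tool_pos: [541.1, -270.1, 318.9]
tcp_rot: [3.141, -0.0, 0.037]
contact_force: [-0.1, 0.2, -0.7]
grip_width: 15.8
[ 541.13290721 -270.12491233  318.94862786]
-270 150 [323. 340.] [324.  33.]
-270 250 [324. 268.] [324.  54.]
-270 320 [324. 238.] [324.  62.]
-240 150 [322. 375.] [322.  81.]
-240 250 [322. 294.] [323.  87.]
-240 320 [323. 261.] [323.  89.]
-200 150 [320. 416.] [320. 139.]
-200 250 [321. 328.] [321. 128.]
-200 320 [322. 290.] [322. 123.]
-170 150 [319. 445.] [319. 180.]
-170 250 [320. 351.] [320. 157.]
-170 320 [321. 310.] [321. 148.]
-150 150 [318. 462.] [318. 206.]
-150 250 [320. 366.] [320. 176.]
-150 320 [320. 323.] [320. 163.]
```

View pics/w12.png

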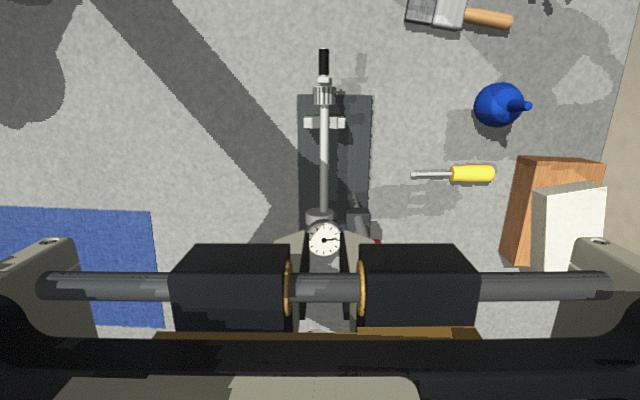

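View pics/s12c.png

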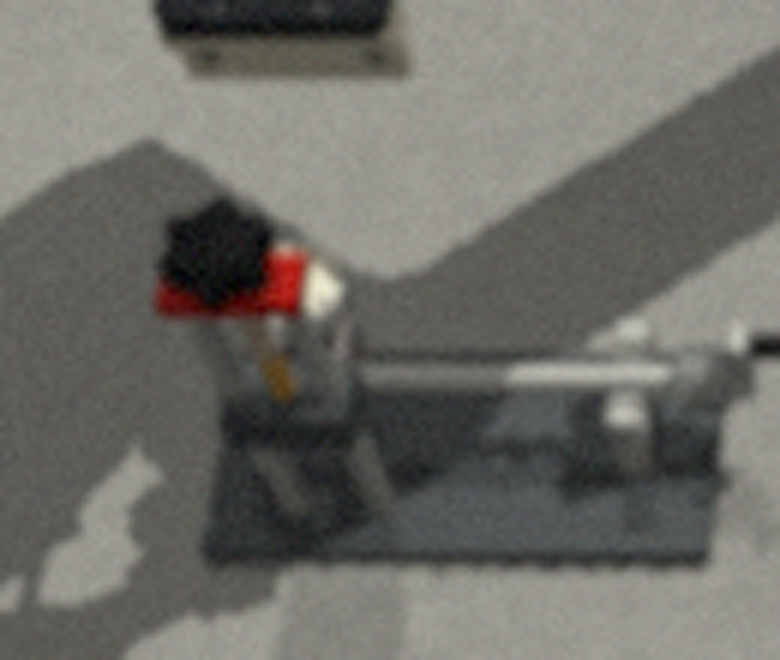

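View pics/t12c.png

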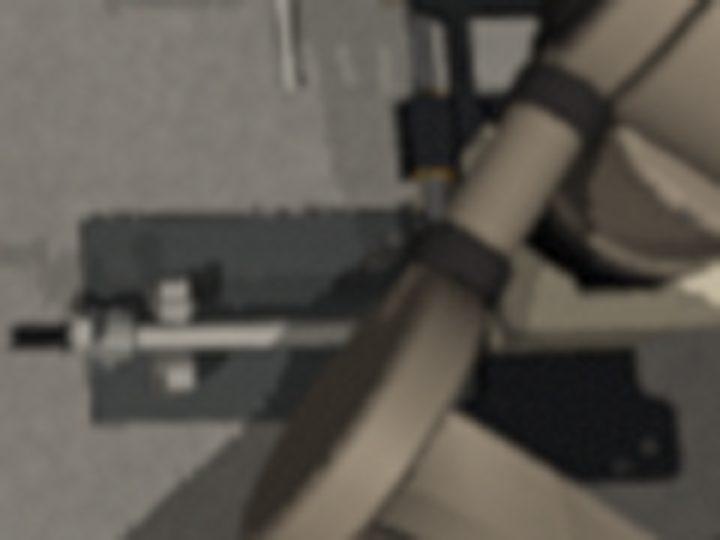

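```bash
cat >> h.py <<'E'
def needle(fn,c,r0,r1,obs,tag):
    # polar profile on dial plane z=126: darkness per angle
    im=cv2.cvtColor(cv2.imread(fn),cv2.COLOR_BGR2GRAY).astype(float)
    A=np.radians(np.arange(0,360,2)); prof=[]
    for a in A:
        s=[]
        for r in np.linspace(r0,r1,8):
            # angle 0 at -x (gauge), clockwise seen from above (through +y)
            X=np.array(c)+r*(-np.cos(a)*GX+np.sin(a)*GY)
            u=proj('wrist',X,obs); s.append(cv2.remap(im,np.float32([[u[0]]]),np.float32([[u[1]]]),cv2.INTER_LINEAR)[0,0])
        prof.append(np.mean(s))
    return np.array(prof)
GY=np.array([-np.sin(.037),np.cos(.037),0]); GX=np.array([GY[1],-GY[0],0])
E
python3 - <<'E'
from h import *
import pickle
o=pickle.load(open('o12.pkl','rb'))
crop('pics/w12.png','pics/w12c.png',290,200,360,265,10)
c=onz('wrist',(324.3,240.3),126,o); print(c)
for r in [(4,10),(6,12)]:
    p=needle('pics/w12.png',c,*r,o,''); i=np.argsort(p)[:8]; print(np.sort(i*2),p.min(),np.median(p))
    w=np.clip(np.median(p)*.85-p,0,None); a=np.radians(np.arange(0,360,2)); print(np.angle((w*np.exp(1j*a)).sum())%(2*np.pi))
E
```

```text
[ 545.21973161 -353.07194421  126.        ]
[160 162 164 166 168 170 172 174] 95.222412109375 239.67547607421875
2.932781726111169
[162 164 166 168 170 172 174 176] 94.2066650390625 244.49542236328125
2.9414006894244644
```

View pics/w12c.png

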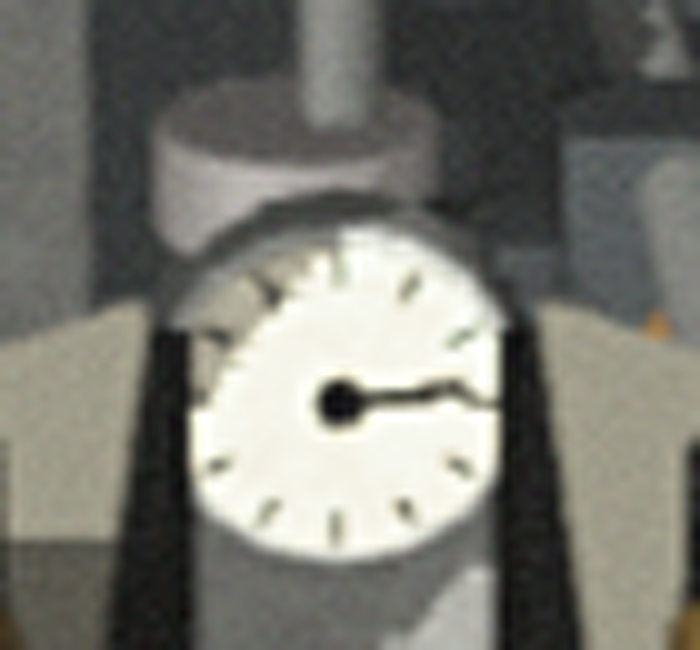

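```bash
python3 - <<'E'
from h import *
go([536.9,-149.7,120],0.037)
E
python3 -m inch '[[[0,-0.05,0.04,0,0,0,0.2],[0,-0.14,0.12,0,0,0,0.2],[0,-0.25,0.24,0,0,0,0.2],[0,-0.37,0.4,0,0,0,0.2],[0,-0.48,0.56,0,0,0,0.2],[0,-0.56,0.72,0,0,0,0.2],[0,-0.6,0.85,0,0,0,0.2],[0,-0.6,0.94,0,0,0,0.2],[0,-0.6,0.99,0,0,0,0.2],[0,-0.6,1,0,0,0,0.2]]]'
python3 - <<'E'
from h import *
import pickle
go([536.9,-149.7,56],0.037)
o=bot.get_obs(); im=bot.capture('wrist'); cv2.imwrite('pics/w13.png',im[:,:,::-1]); pickle.dump(o,open('o13.pkl','wb')); print(o['tool_pos'])
E
```

```text
t 22.3 shares [-0.0018 -0.6068  0.9923] [ 0.0001 -0.     -0.0006]
time: 23.55
tool_pos: [537.0, -150.9, 117.8]
tcp_rot: [-3.141, 0.001, 0.036]
contact_force: [0.8, -0.1, -0.5]
grip_width: 36.8
t 23.55 shares [ 2.000e-04 -5.700e-03  3.092e-01] [-0.0007  0.0012 -0.001 ]
[ 536.97148647 -150.8761963   117.83929333]
```

View pics/w13.png

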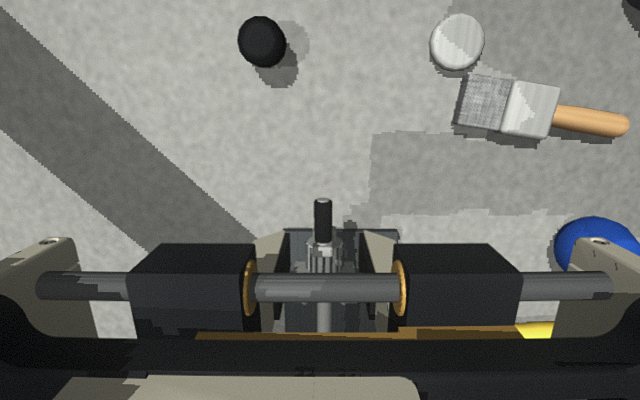

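```bash
python3 -m inch '[[[0,-0.006,0.03,0,0,0,0.2],[0,-0.006,0.1,0,0,0,0.2],[0,-0.006,0.18,0,0,0,0.2],[0,-0.006,0.25,0,0,0,0.2],[0,-0.006,0.29,0,0,0,0.2],[0,-0.006,0.309,0,0,0,0.2],[0,-0.006,0.309,0,0,0,0.4],[0,-0.006,0.309,0,0,0,0.6],[0,-0.006,0.309,0,0,0,0.8],[0,-0.006,0.309,0,0,0,1]]]'
python3 - <<'E'
from h import *
import pickle
o=bot.get_obs(); im=bot.capture('wrist'); cv2.imwrite('pics/w14.png',im[:,:,::-1]);print(o['tool_pos'],o['contact_force'])
for th in (10,20,30,40,50,60,70,78,85):
    t=np.radians(th); print(th, np.round(25*np.sin(t)/200,4), np.round((25-25*np.cos(t))/200,4))
E
```

```text
time: 24.85
tool_pos: [537.1, -149.8, 56.9]
tcp_rot: [3.142, -0.0, 0.036]
contact_force: [-0.8, -0.5, 0.9]
grip_width: 10.8
[ 537.14843184 -149.82557865   56.91026536] [-0.76834553 -0.48422165  0.91573939]
10 0.0217 0.0019
20 0.0428 0.0075
30 0.0625 0.0167
40 0.0803 0.0292
50 0.0958 0.0447
60 0.1083 0.0625
70 0.1175 0.0822
78 0.1223 0.099
85 0.1245 0.1141
```

View pics/w14.png

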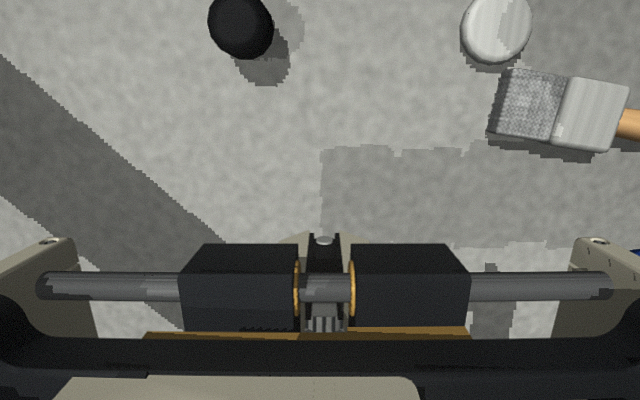

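```bash
python3 -m inch '[[[0,0,0.001,0,0,0,1],[0.022,0,0.004,0,0,0,1],[0.043,0,0.009,0,0,0,1],[0.0625,0,0.018,0,0,0,1],[0.08,0,0.031,0,0,0,1],[0.096,0,0.046,0,0,0,1],[0.108,0,0.064,0,0,0,1],[0.1175,0,0.084,0,0,0,1],[0.1225,0,0.1,0,0,0,1],[0.1245,0,0.115,0,0,0,1]]]'
python3 -m inch '[[[0,0,0,0,0,0,1],[0,0,0,0,0,0,1],[0,0,0,0,0,0,1],[0,0,0,0,0,0,1],[0,0,0,0,0,0,0.8],[0,0,0,0,0,0,0.6],[0,0,0,0,0,0,0.4],[0,0,0,0,0,0,0.2],[0,0,0,0,0,0,0.2],[0,0,0,0,0,0,0.2]]]'
python3 - <<'E'
from h import *
o=bot.get_obs(); print(o['tool_pos'],o['contact_force'])
for n in ('scene','top','wrist'):
  im=bot.capture(n); cv2.imwrite(f'pics/{n}15.png',im[:,:,::-1])
crop('pics/scene15.png','pics/s15c.png',130,140,290,250,5)
E
```

```text
time: 26.15
tool_pos: [562.1, -148.8, 33.4]
tcp_rot: [-3.141, -0.0, 0.036]
contact_force: [1.5, -0.4, 2.2]
grip_width: 11.1
time: 27.4
tool_pos: [562.0, -148.8, 33.7]
tcp_rot: [-3.141, 0.0, 0.036]
contact_force: [0.1, -1.4, 0.1]
grip_width: 36.9
[ 562.00158275 -148.84077202   33.69471014] [ 0.0766078  -1.3512814   0.12216308]
```

View pics/s15c.png

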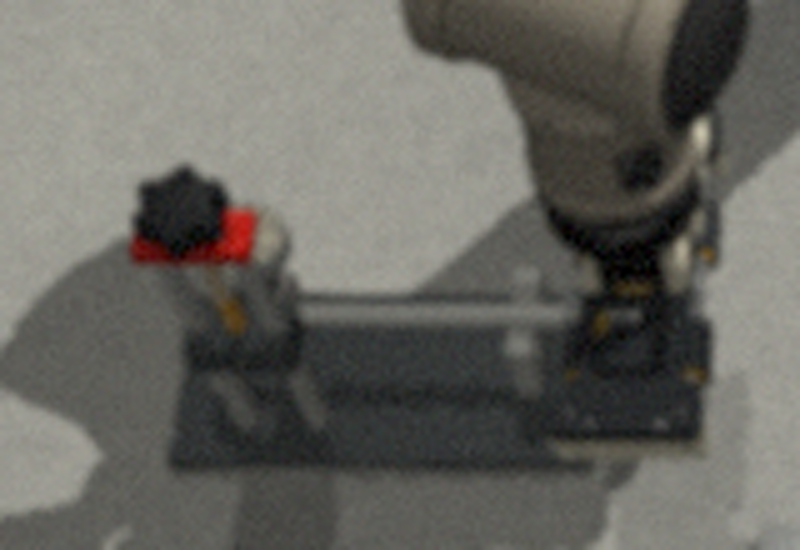

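View pics/wrist15.png

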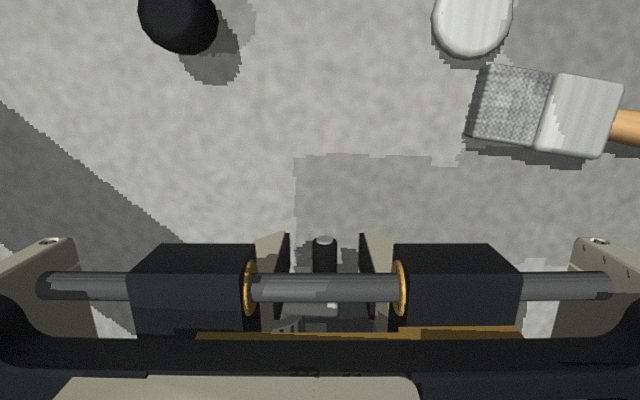

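```bash
python3 -m inch '[[[0,0,-0.02,0,0,0,0.2],[0,0,-0.08,0,0,0,0.2],[0,0,-0.2,0,0,0,0.2],[0,0,-0.36,0,0,0,0.2],[0,0,-0.54,0,0,0,0.2],[0,0,-0.72,0,0,0,0.2],[0,0.05,-0.87,0,0,0,0.2],[-0.02,0.14,-0.96,0,0,0,0.2],[-0.05,0.22,-1,0,0,0,0.2],[-0.08,0.26,-1,0,0,0,0.2]]]'
python3 -m inch '[[[-0.01,0.03,-0.06,0,0,0,0.2],[-0.02,0.1,-0.14,0,0,0,0.2],[-0.03,0.18,-0.22,0,0,0,0.2],[-0.03,0.26,-0.3,0,0,0,0.2],[-0.03,0.31,-0.36,0,0,0,0.2],[-0.03,0.34,-0.41,0,0,0,0.2],[-0.03,0.35,-0.43,0,0,0,0.2],[-0.03,0.35,-0.43,0,0,0,0.2],[-0.03,0.35,-0.43,0,0,0,0.2],[-0.03,0.35,-0.43,0,0,0,0.2]]]'
python3 - <<'E'
from h import *
import pickle
o=bot.get_obs(); im=bot.capture('wrist'); cv2.imwrite('pics/w16.png',im[:,:,::-1]); pickle.dump(o,open('o16.pkl','wb')); print(o['tool_pos'])
u=proj('wrist',[545,-353,126],o); x,y=int(u[0]),int(u[1]); print(u)
crop('pics/w16.png','pics/w16c.png',x-35,y-40,x+35,y+25,10)
E
```

```text
time: 28.8
tool_pos: [547.5, -202.4, 234.1]
tcp_rot: [3.141, -0.001, 0.036]
contact_force: [-0.5, 0.8, -0.1]
grip_width: 36.6
time: 30.05
tool_pos: [544.4, -271.2, 319.3]
tcp_rot: [-3.141, 0.001, 0.037]
contact_force: [0.7, 0.2, 0.2]
grip_width: 36.6
[ 544.44237232 -271.24303799  319.33590988]
[321.48049789 239.26012083]
```

View pics/w16.png

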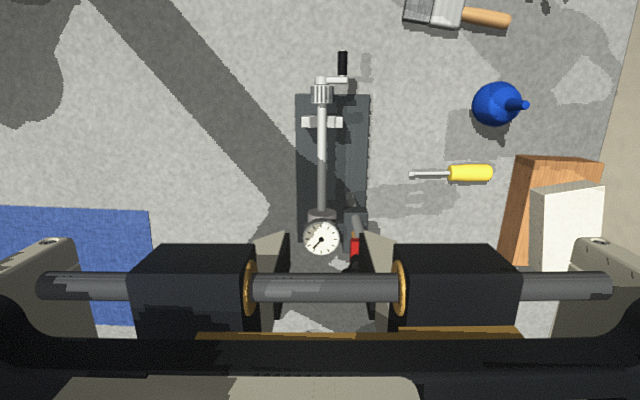

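View pics/w16c.png

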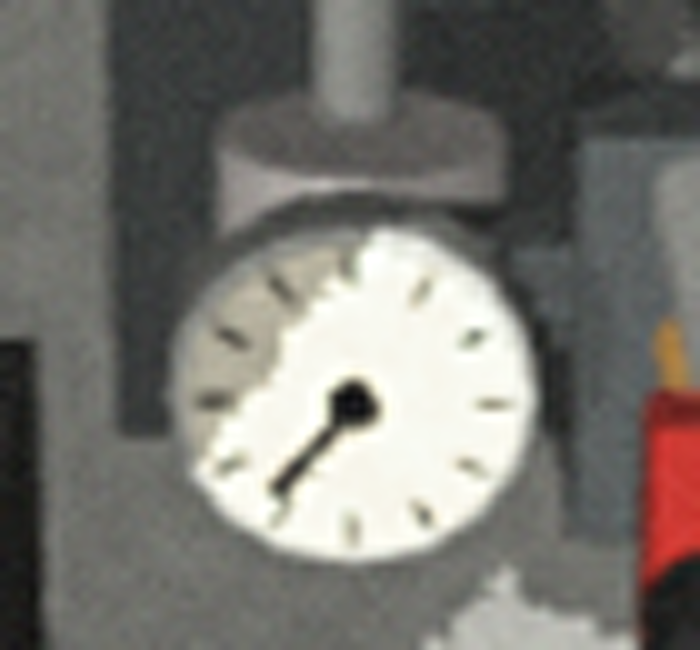

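Run:
```python
from h import *
import pickle
for n,cc in (('12',None),('16',None)):
    o=pickle.load(open(f'o{n}.pkl','rb')); fn=f'pics/w{n}.png'
    g=cv2.cvtColor(cv2.imread(fn),cv2.COLOR_BGR2GRAY)
    u0=proj('wrist',[545,-353,126],o)
    # hub: darkest blob centroid after blur
    x,y=[int(round(t)) for t in u0]; 
    win=g[y-6:y+7,x-6:x+7].astype(float); er=cv2.GaussianBlur(g.astype(np.float32),(0,0),1.6)[y-6:y+7,x-6:x+7]
    j,i=np.unravel_index(er.argmin(),er.shape)
    w=np.clip(150-g[y-6+j-2:y-6+j+3,x-6+i-2:x-6+i+3].astype(float),0,None); gy,gx=np.mgrid[-2:3,-2:3]
    hu=(x-6+i+(w*gx).sum()/w.sum(), y-6+j+(w*gy).sum()/w.sum())
    c=onz('wrist',hu,126,o)
    for r in [(4,9),(5,11)]:
        p=needle(fn,c,*r,o,''); k=p.argmin(); a=np.radians(np.arange(0,360,2)); d=np.angle(np.exp(1j*(a-a[k])))
        w=np.clip(180-p,0,None)*(abs(d)<.5); print(n,hu,c.round(1),r,a[k]+(w*d).sum()/w.sum())
```

```text
12 (np.float64(323.7121387283237), np.float64(239.78497109826588)) [ 544.5 -352.4  126. ] (4, 9) 3.0379592091217216
12 (np.float64(323.7121387283237), np.float64(239.78497109826588)) [ 544.5 -352.4  126. ] (5, 11) 3.030019876318852Traceback (most recent call last):
  File "<stdin>", line 15, in <module>
  File "h.py", line 45, in needle
    u=proj('wrist',X,obs); s.append(cv2.remap(im,np.float32([[u[0]]]),np.float32([[u[1]]]),cv2.INTER_LINEAR)[0,0])
  File "h.py", line 24, in proj
    c=bot.camera_params(name)
ValueError: time passes only in moves, steps and waits
```

```bash
cat > hn.py <<'E'
import re
s=open('h.py').read()
s=s.replace("bot.camera_params(name)","CP(name)").replace("from plant import bot\n","from plant import bot\nimport functools\nCP=functools.lru_cache(None)(lambda n: bot.camera_params(n))\n")
open('h.py','w').write(s)
E
python3 hn.py
cat > nd.py <<'E'
import sys
from h import *
import pickle
for n in sys.argv[1:]:
    o=pickle.load(open(f'o{n}.pkl','rb')); fn=f'pics/w{n}.png'
    g=cv2.cvtColor(cv2.imread(fn),cv2.COLOR_BGR2GRAY)
    u0=proj('wrist',[545,-353,126],o)
    x,y=[int(round(t)) for t in u0]; 
    er=cv2.GaussianBlur(g.astype(np.float32),(0,0),1.6)[y-6:y+7,x-6:x+7]
    j,i=np.unravel_index(er.argmin(),er.shape)
    w=np.clip(150-g[y-6+j-2:y-6+j+3,x-6+i-2:x-6+i+3].astype(float),0,None); gy,gx=np.mgrid[-2:3,-2:3]
    hu=(x-6+i+(w*gx).sum()/w.sum(), y-6+j+(w*gy).sum()/w.sum())
    c=onz('wrist',hu,126,o)
    for r in [(4,9),(5,11)]:
        p=needle(fn,c,*r,o,''); k=p.argmin(); a=np.radians(np.arange(0,360,2)); d=np.angle(np.exp(1j*(a-a[k])))
        w=np.clip(180-p,0,None)*(abs(d)<.5); print(n,np.round(hu,2),c.round(1),r,a[k]+(w*d).sum()/w.sum())
E
python3 nd.py 12 16
```

```text
12 [323.71 239.78] [ 544.5 -352.4  126. ] (4, 9) 3.0379592091217216
12 [323.71 239.78] [ 544.5 -352.4  126. ] (5, 11) 3.030019876318852
16 [320.67 239.12] [ 544.  -352.9  126. ] (4, 9) 5.369889837667362
16 [320.67 239.12] [ 544.  -352.9  126. ] (5, 11) 5.382462127623284
```

Run:
```python
from h import *
import pickle
o=pickle.load(open('o16.pkl','rb'))
im=cv2.imread('pics/w16.png'); g=cv2.cvtColor(im,cv2.COLOR_BGR2GRAY).astype(int)
for v in (200,203,206,210,212,214,216,218): print(v,g[v,303:343])
O=onz('wrist',(321.8,190),56,o)  # shaft top-ish
G=np.array([544.0,-351.0,0])
for dl in (-10,-5,0,5,10):
    t=np.radians(dl); c=G+GX*6*np.sin(t)+np.array([0,0,50+6*np.cos(t)])
    a=np.radians(np.arange(0,360,2))
    U=np.array([proj('wrist',c+GY*8+20*(np.cos(q)*GX+np.sin(q)*np.array([0,0,1])),o) for q in a])
    sh=[proj('wrist',G+GY*12+s*6*GX+[0,0,50],o)[0] for s in (-1,1)]
    print(dl,U[:,0].min(),U[:,0].max(),(U[:,0].min()+U[:,0].max())/2,np.mean(sh),sh, U[:,1].min())
```

```text
200 [ 57  57  53  56  64  59  63  58  56  57  60  60  59  56  95 130 143 140
 136 130 126 110  84  62  52  44  44  52  48  52  49  49  46  42  45  42
  54  53  52  52]
203 [ 56  62  62  54  60  54  58  63  57  61  61  58  61  56  97 124 141 145
 139 131 118 106  81  64  52  48  52  46  46  52  47  55  45  50  46  50
  50  47  49  46]
206 [ 59  59  64  64  62  61  59  60  62  57  59  61  58  59  94 129 141 145
 137 127 122 109  83  52  48  51  49  45  46  50  52  48  53  46  51  47
  50  55  47  52]
210 [ 65  60  65  58  57  74  86  92  87  89  91  87  86  84 102 108 119 134
 128 128 113 103  81  82  91  95  97  96  94  94  96  85  70  55  51  50
  51  45  52  49]
212 [65 61 61 56 74 90 91 85 87 89 83 90 92 89 88 88 92 88 94 90 91 91 92 92
 87 91 99 93 89 93 92 99 92 72 49 48 52 46 56 44]
214 [ 60  61  62  58  85 121 115 110  94  91  80  84  90  86  85  82  86  82
  94  93  93  91  88  93  94  91  88  87  93  98  94 100  96  75  47  45
  46  53  48  49]
216 [ 62  61  54  64  77 125 137 146 150 154 154 147 133 122 117 122 113 111
 110 110  96  99  95 100  96 105 114 122 121 120 114 108
[... 292 characters left out ...]
316.9436404654998), np.float64(325.54453860977543)] 207.0274919425882
-5 306.3354851371931 335.32380042593064 320.82964278156186 321.2440895376376 [np.float64(316.9436404654998), np.float64(325.54453860977543)] 207.04262828464405
0 306.714085645593 335.7035749365468 321.2088302910699 321.2440895376376 [np.float64(316.9436404654998), np.float64(325.54453860977543)] 207.04773735231538
5 307.09404368816956 336.0822257292123 321.588134708691 321.2440895376376 [np.float64(316.9436404654998), np.float64(325.54453860977543)] 207.0427773535028
10 307.4727259317001 336.45676044112815 321.9647431864141 321.2440895376376 [np.float64(316.9436404654998), np.float64(325.54453860977543)] 207.02778880265976
```

```bash
python3 - <<'E'
from h import *
go([562.0,-148.8,119],0.037)
E
python3 -m inch '[[[0,-0.05,0.04,0,0,0,0.2],[0.01,-0.14,0.12,0,0,0,0.2],[0.03,-0.25,0.24,0,0,0,0.2],[0.05,-0.37,0.4,0,0,0,0.2],[0.08,-0.48,0.56,0,0,0,0.2],[0.1,-0.56,0.72,0,0,0,0.2],[0.11,-0.6,0.85,0,0,0,0.2],[0.11,-0.606,0.94,0,0,0,0.2],[0.11,-0.606,0.99,0,0,0,0.2],[0.11,-0.606,1,0,0,0,0.2]]]'
python3 - <<'E'
from h import *
go([562.0,-148.8,33.5],0.037)
E
```

```text
t 30.1 shares [ 0.1105 -0.6085  1.0024] [-0.0006  0.0005 -0.0004]
time: 31.35
tool_pos: [561.8, -149.4, 119.2]
tcp_rot: [-3.141, 0.001, 0.036]
contact_force: [-0.1, 0.5, 0.3]
grip_width: 36.9
t 31.35 shares [ 0.0016 -0.0027  0.4287] [-0.0006  0.001  -0.0008]
```

```bash
python3 -m inch '[[[0,-0.003,0.04,0,0,0,0.2],[0.001,-0.003,0.13,0,0,0,0.2],[0.001,-0.003,0.23,0,0,0,0.2],[0.001,-0.003,0.33,0,0,0,0.2],[0.001,-0.003,0.4,0,0,0,0.2],[0.001,-0.003,0.428,0,0,0,0.2],[0.001,-0.003,0.428,0,0,0,0.4],[0.001,-0.003,0.428,0,0,0,0.6],[0.001,-0.003,0.428,0,0,0,0.8],[0.001,-0.003,0.428,0,0,0,1]]]'
python3 -m inch '[[[0,0,0,0,0,0,1],[0,0,-0.003,0,0,0,1],[-0.001,0,-0.006,0,0,0,1],[-0.001,0,-0.0085,0,0,0,1],[-0.001,0,-0.0085,0,0,0,1],[-0.001,0,-0.0085,0,0,0,0.8],[-0.001,0,-0.0085,0,0,0,0.6],[-0.001,0,-0.0085,0,0,0,0.4],[-0.001,0,-0.0085,0,0,0,0.2],[-0.001,0,-0.0085,0,0,0,0.2]]]'
python3 -m inch '[[[0,0,-0.02,0,0,0,0.2],[0,0,-0.08,0,0,0,0.2],[0,0,-0.2,0,0,0,0.2],[0,0,-0.36,0,0,0,0.2],[0,0,-0.54,0,0,0,0.2],[0,0,-0.72,0,0,0,0.2],[0,0.05,-0.87,0,0,0,0.2],[-0.02,0.14,-0.96,0,0,0,0.2],[-0.05,0.22,-1,0,0,0,0.2],[-0.08,0.26,-1,0,0,0,0.2]]]'
python3 -m inch '[[[-0.01,0.03,-0.06,0,0,0,0.2],[-0.02,0.1,-0.14,0,0,0,0.2],[-0.03,0.18,-0.22,0,0,0,0.2],[-0.03,0.26,-0.3,0,0,0,0.2],[-0.03,0.31,-0.36,0,0,0,0.2],[-0.03,0.34,-0.41,0,0,0,0.2],[-0.03,0.35,-0.43,0,0,0,0.2],[-0.03,0.35,-0.43,0,0,0,0.2],[-0.03,0.35,-0.43,0,0,0,0.2],[-0.03,0.35,-0.43,0,0,0,0.2]]]'
python3 - <<'E'
from h import *
import pickle
o=bot.get_obs(); im=bot.capture('wrist'); cv2.imwrite('pics/w17.png',im[:,:,::-1]); pickle.dump(o,open('o17.pkl','wb')); print(o['tool_pos'])
u=proj('wrist',[545,-353,126],o); x,y=int(u[0]),int(u[1])
crop('pics/w17.png','pics/w17c.png',x-35,y-40,x+35,y+25,10)
E
python3 nd.py 16 17
```

```text
time: 32.6
tool_pos: [562.3, -149.2, 34.4]
tcp_rot: [3.141, -0.0, 0.036]
contact_force: [0.2, -0.4, 1.0]
grip_width: 10.7
time: 33.85
tool_pos: [562.1, -149.0, 35.8]
tcp_rot: [-3.142, -0.0, 0.036]
contact_force: [-0.2, -0.1, 0.4]
grip_width: 36.5
time: 35.1
tool_pos: [547.5, -202.6, 236.2]
tcp_rot: [3.141, -0.001, 0.036]
contact_force: [-1.2, 0.2, -0.1]
grip_width: 36.5
time: 36.35
tool_pos: [544.5, -271.4, 321.4]
tcp_rot: [-3.141, 0.001, 0.037]
contact_force: [1.1, 0.5, 0.2]
grip_width: 36.7
[ 544.45747404 -271.44994309  321.43910872]
16 [320.67 239.12] [ 544.  -352.9  126. ] (4, 9) 5.369889837667362
16 [320.67 239.12] [ 544.  -352.9  126. ] (5, 11) 5.382462127623284
17 [320.69 238.21] [ 544.1 -352.8  126. ] (4, 9) 5.376021120758232
17 [320.69 238.21] [ 544.1 -352.8  126. ] (5, 11) 5.3905555540562
```

View pics/w17c.png

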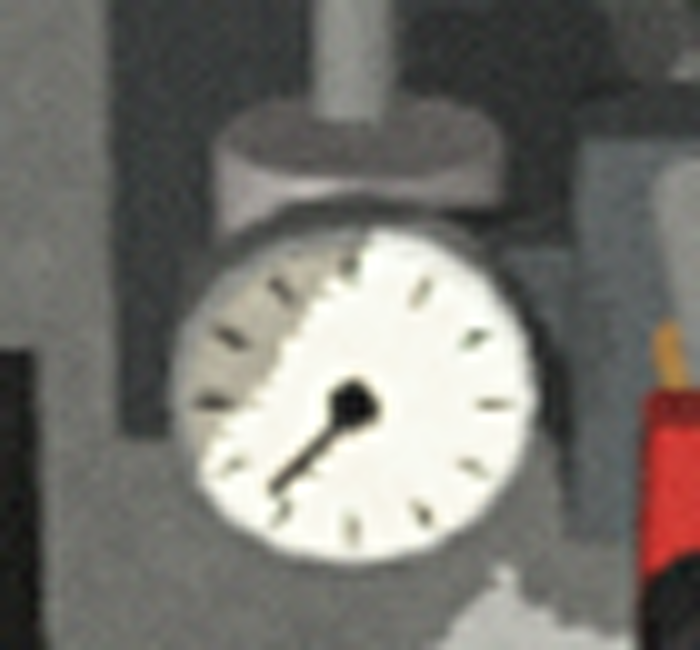

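View pics/w17.png

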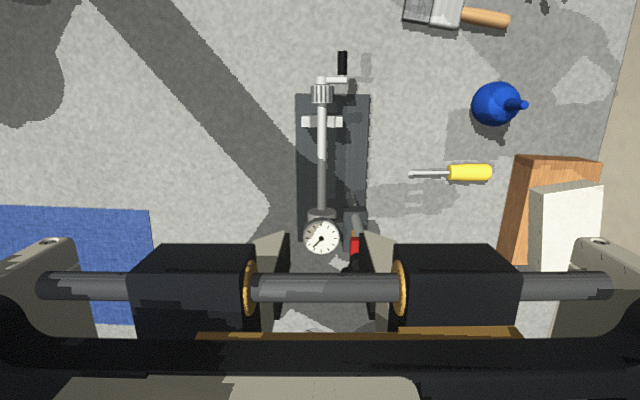

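Run:
```python
from plant import bot
print(bot.get_obs()['time'],bot.close_job())
```

```text
the job is handed in; nothing more can be done
36.4 None
```

The arbor is in both V-blocks of the gauge with its high spot under the plunger, and I handed the job in at 36.4 s with the gripper clear of everything.

- **Placing:** I lifted the arbor from the rack's near place and brought it in sideways below the raised plunger. The wrist view then put it within about 1 mm of its place on the shaft line.
- **Head:** I pressed the knob to its stop. The finger tips stood at 222 mm, and an 18 N push moved them only another 0.2 mm.
- **Turning:** I gripped the crank and turned it about 86°, looked, then turned it back about 4°.
- **Needle:** The last picture reads about 5.38 rad. That is slightly below the quoted 5.45, which I put down to reading error, but the picture alone cannot rule out a small real shortfall.
- **High spot:** The needle hardly changed over the last 4° (5.37–5.38, then 5.38–5.39). The collar also looks centred over the shaft to a fraction of a millimetre, so I take it to be at the peak. I did not turn past the peak to check it from both sides.
- **Rest of the bench:** The plunger was not knocked, and the other spindle was still in the rack after the lift. I took no full picture of the bench at the end.

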